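Gas up a cold-brew keg with a hand charger

TASK

Take the red dust cap off the keg's gas post and set it, open side down, in the small steel dish. Then take the gas charger from its rest, press it squarely onto the tilted post until it snaps on, and keep it pushed fully home against the valve spring, because gas only flows while it is pressed: finish while still gripping it and holding it down. Leave everything else on the counter where it stands.

Things in the scene. Friction and masses are not known exactly. Their poses are not given: they have to be found in the camera images.
- keg: Steel serving keg, 150 mm across, fixed (full). Origin: centre of its underside, z up. Dome 144 mm high; dark filler lid in the middle (radius 26 mm, top at 151 mm, its small valve up to 161 mm). The gas post stands on the keg's own -x side; on its +x side a black and steel dispensing tap, up to 200 mm high, out over a drip tray, is left alone.
- gas_post: Gas post (nipple) fixed on the keg's dome, base 46 mm from the keg's axis, 135 mm up, leaning outwards from the keg's axis 22 degrees off vertical. Origin: centre of its base; z runs out along the post; y level. Steel hex foot 25 mm wide, 5 mm high; brass stem 14.6 mm thick; lip 19 mm thick from 18.5 mm up to the rounded rim at 25.5 mm.
- poppet (a joint): How far the spring poppet in the post's bore is pushed in along the post, m. 0: shut, 1 mm below the rim. The charger's pin pushes it: about 0.003 when the charger is fully home, under 0.0007 when it is snapped on but not pushed. Its spring pushes back with 5 N shut, 10 N fully home.
- cap: Loose red ribbed dust cap, 26 mm across, 24 mm tall, about 20 g, open below (hole 21 mm across, 12 mm deep). It starts slipped over the gas post's tip, tilted like the post, its lower edge 13.5 mm out from the post's origin, and comes off along the post. Origin: centre of its open underside; z towards its closed top.
- dish: Small round steel dish, fixed on the counter, 108 mm across its rim and 18 mm high, flat floor 4 mm above the counter and about 90 mm across. Origin: centre of its underside, z up. The cap is to stand inside on the floor.
- rest: Black round rest, fixed on the counter, in which the charger stands upright: 60 mm across, 18 mm high, on a thin rubber disc 76 mm across; its pocket is 39 mm across, with ribs that carry the charger 6 mm above the counter. Origin: centre of its underside, z up.
- charger: Loose gas charger, round, 100 mm long, 0.2 to 0.3 kg, standing upright in the rest. Origin: centre of its open mouth (lower end), z to its top. Grey coupler 36 mm across to 20 mm, bore 21.5 mm; black head 34 mm across to 44 mm; dark shoulder ring 44 mm across to 52 mm; aluminium sleeve 28 mm across with a red band to 100 mm: grip the sleeve, fingertips just above the ring.
- charger_grip (a point): Point on the charger's axis, 71 mm from its mouth, in the middle of the sleeve's gripping length. Pressing: sprung balls in the coupler ride over the post's lip and snap under it, about 15 N along the axis. Fully home, the mouth is 6 mm from the post's origin along the post, against a hard stop; let go, the spring lifts it about 3 mm and the balls keep it on.
- pitcher: Steel milk pitcher with a handle, 84 mm across, 105 mm high; bystander. Origin: centre of its underside.
- tamper: Dark wood espresso tamper, 58 mm across the base, 86 mm high; bystander. Origin: centre of its underside.
- syrup: Amber glass syrup bottle, 68 mm across, 220 mm high; bystander. Origin: centre of its underside.
- cup: White ceramic cup with a handle, 72 mm across, 62 mm high; bystander. Origin: centre of its underside.
- cup_stack: Stack of paper cups, 78 mm across, 132 mm high; bystander. Origin: centre of its underside.
- sugar_jar: Glass sugar jar with a wooden lid, 84 mm across, 130 mm high; bystander. Origin: centre of its underside.
- carton: Small open carton with six steel gas cartridges, 100 x 80 mm, 67 mm high; bystander. Origin: centre of its underside.

How it is judged:
By the outcome, as a careful person would: the job done as asked, in the order asked, and still so for the second after the job is handed in, while the arm keeps its last pose, push and grip.
It also fails if it takes over 64 s, if anything falls off the work surface, if the arm or the gripper's body presses on something with over 40 N, if the wrist force passes 120 N, or if a joint passes its speed limit or range.

ROBOT

A 6-joint arm with a two-finger parallel gripper is mounted at the origin on the work surface. World frame = base frame: x ahead of the robot, y to its left, z up, the work surface at z = 0. Lengths are in m, angles in rad, forces in N, time in s.
With the tool pointing down it reaches from about 0.3 to 0.875 m from the base axis. Payload 4.2 kg.
Tool frame: the origin (TCP) lies at the very end of the fingers, on their centre line; the grasp point (between the pads) lies 19 mm behind it (hold_point_z is the distance from the TCP to the grasp point, in m); z points along the fingers, y is the direction in which the jaws open and shut (so a half turn about z gives the same grasp; the last joint's range is limited). The gripper opens to 85 mm and grips with 20 to 120 N. Pads are 22 mm wide; open, the fingers measure 114 mm over their backs; the gripper's body (76 mm by 85 mm) begins 54 mm behind the grasp point. The pads swing forward as they close: fully open they stand 13 mm farther back than shut.
Start: joints at [-1.177, 0.32, 1.565, -0, 1.257, -0.02], TCP at [0.231, -0.526, 0.202] pointing down, gripper open.
Joint ranges: [-3.11, 3.11], [-0.84, 2.01], [0.21, 2.61], [-1.34, 4.49], [0.05, 2.63], [-2.56, 2.56]. Speed limits (rad/s): [2.57, 2.57, 3.14, 3.14, 3.14, 3.14].

INTERFACE

Orientations are given as a rotation vector (axis times angle).
In Python, from plant import get_obs, capture, finish_job, hold_point_z gives the robot as it stands.
- The arm moves only by the tool move_arm, never from a script. Its argument "motion" is a list of rows, each a list of 6 numbers: the shift along the tool's x, y, z in m, then the turn, a rotation vector about the tool's x, y, z in degrees. In form: [[dx, dy, dz, wx, wy, wz], ...]. A call has exactly 10 rows; each row shifts and turns the pose as measured when the row begins, along the tool's axes as they then stand; what a row does not reach is not made up. A row lasts 1/12 s, in which the tool goes at most 41.7 mm and 7.16 degrees, less where a joint would pass 70% of its speed; a pose out of reach is approached as far as the arm can. A call is refused whole if a number of a shift passes 0.0417 or a number of a turn 7.16, either way. A call with a gripper value outside its range is refused whole. "fingers" is the opening, from -1 (shut) to 1 (fully open), so that 0 is half open, set as the call begins (left out, the last holds). The fingers move at their own pace and stop on an object; the grip force is fixed at half the most. Time passes only in rows, so rows that do not move let the fingers close, or fill a call up. It gives the time, the measured TCP pose, the force and the opening at its end, in the units of the state.
- get_obs(): the state, without advancing time (a new reading comes with each control period).
- capture(name): name is "side" or "top" or "wrist"; returns a dict with "pixels" (400x640x3 uint8, red, green, blue), "range_z" (400x640 float32, m along the optical axis (not along the pixel's ray), 0 where there is no reading), "K" (3x3 intrinsics, pixels), "k1" (the pictures are not rectified: a ray, as slopes to the right and down, at radius r is drawn at 1 + k1 r^2 times it, then the intrinsics apply), "cam_to_world" (4x4, takes a point from camera to world coordinates). Camera axes: x right, y down, z forward; pixel columns grow to the right and rows downward; lengths in m; the calibration is good to about 2 mm. A picture is of the moment at which its call begins.
- finish_job(): hands the job in, once; it reports no verdict.
The state is a dict: "clock": time; "q": joint angles; "joint_velocities": joint speeds; "tau": joint torques, N m; "position": TCP position; "tool_rot": TCP orientation; "ft_force": force on the tool from outside, world axes, zero at the start; "ft_torque": the same for the moment, N m; "grip_width": finger opening in m.
Only numpy, scipy, OpenCV 4.12 (cv2) and the standard library are available. Lean on these libraries where they do the work, as an engineer would, in place of code of your own. Each camera call takes 0.05 s, during which the arm holds its last target. There are 200 camera calls.

## Working session

There is one attempt and no reset: what is moved stays moved. The work goes in short steps, Python scripts to look and compute and a tool call to move; the robot and the scene stay as the last step left them, time stands still between calls to the robot, and variables do not carry over. Pictures are saved under pics/ and viewed, about 8 in all and at most 12, crops included, and the job is handed in when it is done.

Besides the shell and the picture viewer there is one more tool, called by a JSON object that holds its "name" and its "arguments". move_arm: Moves the arm, as the interface text tells. Its arguments: {"type":"object","properties":{"motion":{"type":"array","items":{"type":"array","items":{"type":"number"}}},"fingers":{"type":"number"}},"required":["motion"]}

```bash
mkdir -p pics; ls; python3 - <<'E'
from plant import *
import cv2,numpy as np
o=get_obs();print(o, hold_point_z)
for n in("top","side"):
    c=capture(n);cv2.imwrite(f"pics/{n}0.png",c["pixels"][:,:,::-1]);np.savez(f"{n}0.npz",**c);print(n,c["K"],c["k1"],c["cam_to_world"])
E
```

```text
pics
{'clock': 0.0, 'q': array([-1.17695548e+00,  3.20243785e-01,  1.56571319e+00,  1.56510700e-06,
        1.25739731e+00, -1.99853119e-02]), 'joint_velocities': array([-0.00147144,  0.0002723 ,  0.00123481, -0.00079322, -0.00175057,
       -0.0007455 ]), 'tau': array([-4.71527824e-05, -4.15518165e+01, -2.34159493e+01, -2.05458946e-04,
        8.13071500e-03, -2.64199649e-06]), 'position': array([ 0.23101459, -0.52595271,  0.20159669]), 'tool_rot': array([-3.07288753e+00, -6.45051771e-01,  5.11672657e-04]), 'ft_force': array([-0.33304195,  0.61363729, -0.05852224]), 'ft_torque': array([-0.00867766,  0.00625327,  0.00095335]), 'grip_width': 0.08547501431530578} 0.0187
top [[364.04886488   0.         321.98818893]
 [  0.         364.04886488 198.1826413 ]
 [  0.           0.           1.        ]] 0.005057285872321427 [[ 0.01358637 -0.98545454  0.1693953   0.35369846]
 [-0.9997636  -0.01626409 -0.01442996  0.00263039]
 [ 0.01697513 -0.1691592  -0.98544254  1.27225612]
 [ 0.          0.          0.          1.        ]]
side [[435.85628255   0.         313.07209593]
 [  0.         435.85628255 198.54939811]
 [  0.           0.           1.        ]] -0.05408916288519787 [[ 0.95155819 -0.16783104  0.25762328  0.14127742]
 [-0.30708901 -0.4771363   0.8234302  -1.31722916]
 [-0.01527572 -0.86265503 -0.50556202  0.91121167]
 [ 0.          0.          0.          1.        ]]
```

View pics/top0.png

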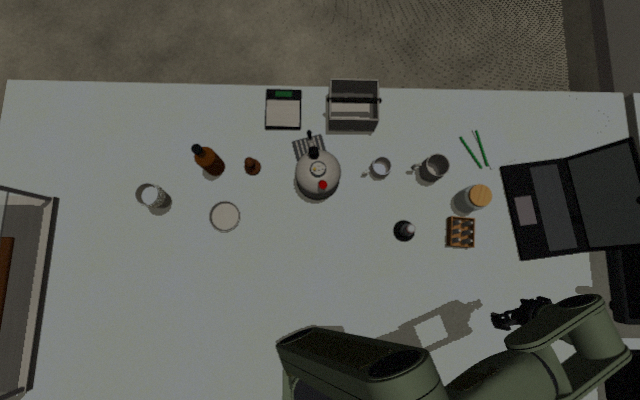

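View pics/side0.png

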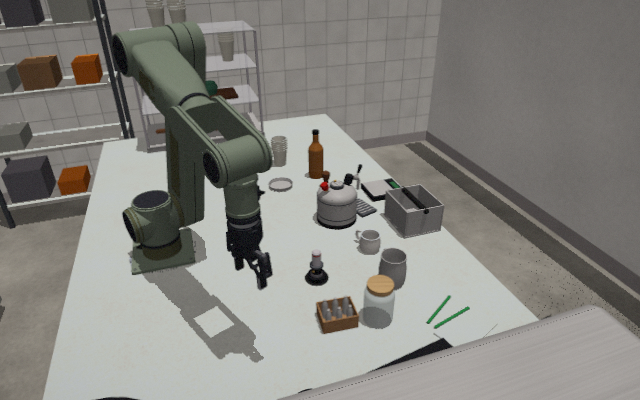

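Top view: keg at (318,170), red cap (322,186), dish (225,216), charger in rest (404,231), cup, pitcher and tamper nearby. In the side view the cap is at (324,187), the dish at (280,184) and the charger at (317,265).

```bash
cat > h.py <<'E'
import numpy as np, cv2
from scipy.spatial.transform import Rotation as R
def und(c,p):
    return cv2.undistortPoints(np.array(p,float).reshape(-1,1,2),c["K"],np.array([float(c["k1"]),0,0,0])).reshape(-1,2)
def cloud(c):
    v,u=np.mgrid[0:400,0:640]; n=und(c,np.stack([u.ravel(),v.ravel()],1)); z=c["range_z"].ravel()
    P=np.c_[n*z[:,None],z]@c["cam_to_world"][:3,:3].T+c["cam_to_world"][:3,3]
    P[z==0]=np.nan
    return P.reshape(400,640,3)
def ray(c,p):
    d=np.r_[und(c,[p])[0],1]@c["cam_to_world"][:3,:3].T
    return c["cam_to_world"][:3,3],d/np.linalg.norm(d)
def onplane(c,p,z):
    o,d=ray(c,p); return o+d*(z-o[2])/d[2]
def cross(c1,p1,c2,p2):
    o1,d1=ray(c1,p1);o2,d2=ray(c2,p2)
    t=np.linalg.lstsq(np.c_[d1,-d2],o2-o1,rcond=None)[0]
    a=o1+t[0]*d1;b=o2+t[1]*d2
    return (a+b)/2,np.linalg.norm(a-b)
def proj(c,P):
    T=np.linalg.inv(c["cam_to_world"]); q=T[:3,:3]@P+T[:3,3]; n=q[:2]/q[2]; n=n*(1+c["k1"]*n@n); return n*c["K"][0,0]+c["K"][:2,2]
def red(c):
    h=cv2.cvtColor(c["pixels"],cv2.COLOR_RGB2HSV)
    return ((h[...,0]<6)|(h[...,0]>174))&(h[...,1]>170)&(h[...,2]>70)
def circ(P):  # algebraic circle fit in xy
    A=np.c_[2*P[:,:2],np.ones(len(P))]; s=np.linalg.lstsq(A,(P[:,:2]**2).sum(1),rcond=None)[0]
    return s[:2],np.sqrt(s[2]+s[:2]@s[:2])
E
python3 - <<'E'
from h import *
t=dict(np.load("top0.npz"));s=dict(np.load("side0.npz"))
Ct,Cs=cloud(t),cloud(s)
def big(m,box):
    k=np.zeros_like(m);x0,y0,x1,y1=box;k[y0:y1,x0:x1]=m[y0:y1,x0:x1]
    n,l,st,ce=cv2.connectedComponentsWithStats(k.astype(np.uint8));i=1+np.argmax(st[1:,4]);return ce[i],st[i],l==i
a=big(red(t),(290,140,350,210));b=big(red(s),(300,170,345,215))
print("cap",a[0],a[1],b[0],b[1],cross(t,a[0],s,b[0]))
print("cap depth",np.nanmean(Ct[a[2]],0),np.nanmax(Ct[a[2]],0))
def reg(C,box,lo,hi):
    x0,y0,x1,y1=box;P=C[y0:y1,x0:x1].reshape(-1,3);return P[(P[:,2]>lo)&(P[:,2]<hi)]
for nm,box,lo,hi in [("dish",(205,198,245,235),.013,.03),("ch top",(385,215,425,250),.095,.12),("rest",(385,215,425,250),.012,.03),("kegdome",(290,145,346,205),.1,.146),("keglid",(300,150,335,185),.147,.156)]:
    P=reg(Ct,box,lo,hi);print(nm,len(P),P.mean(0) if len(P) else 0,circ(P) if len(P)>5 else 0,P.min(0),P.max(0))
for nm,box,lo,hi in [("dish",(262,172,300,196),.013,.03),("ch",(300,245,335,288),.06,.12)]:
    P=reg(Cs,box,lo,hi);print("S",nm,len(P),P.mean(0),circ(P),P.min(0),P.max(0))
E
```

```text
cap [322.45283019 184.43396226] [319 181   8   8  53] [324.18367347 185.51020408] [320 181   8  10  49] (array([ 0.59023174, -0.01482673,  0.15757468]), np.float64(0.0025527562889203583))
cap depth [ 0.58648891 -0.01438645  0.16927869] [ 0.59875947 -0.00360271  0.17811767]
dish 112 [0.50477431 0.33349013 0.01705095] (array([0.50164669, 0.32320487]), np.float64(0.05131331445216718)) [0.44939751 0.2707436  0.01306205] [0.55426092 0.37713024 0.02303063]
ch top 60 [ 0.46044403 -0.3028878   0.10412936] (array([ 0.46061758, -0.30331537]), np.float64(0.009826098934012603)) [ 0.44874886 -0.31613912  0.09740102] [ 0.47498448 -0.2905302   0.10870766]
rest 101 [ 0.45724596 -0.29349347  0.01838409] (array([ 0.46110687, -0.30531989]), np.float64(0.025097209733243486)) [ 0.4314529  -0.32863405  0.01293659] [ 0.49066274 -0.2741956   0.02868309]
kegdome 1267 [0.63173805 0.00298356 0.12913101] (array([0.63704154, 0.00249086]), np.float64(0.05553468926042039)) [ 0.56671532 -0.06973877  0.10004054] [0.71474852 0.07544259 0.1458578 ]
keglid 192 [0.64451747 0.00378232 0.15231879] (array([0.64899673, 0.00502286]), np.float64(0.022638608834688642)) [ 0.61657781 -0.02212901  0.14708762] [0.69248002 0.02935329 0.15598896]
S dish 44 [0.5110719  0.32224525 0.01620026] (array([0.50676963, 0.31659359]), np.float64(0.05218222603892522)) [0.45400224 0.25936448 0.01334606] [0.56033889 0.37640208 0.02184228]
S ch 137 [ 0.46167736 -0.31383861  0.08748   ] (array([ 0.46323704, -0.30981273]), np.float64(0.01051762661672157)) [ 0.44940598 -0.32747123  0.06033784] [ 0.47620365 -0.29657186  0.10751866]
```

```bash
cat > plan.py <<'E'
from h import *
from plant import get_obs
def post(keg,a):
    u=np.array([np.cos(a),np.sin(a),0]); ax=np.sin(np.radians(22))*u+np.cos(np.radians(22))*np.array([0,0,1])
    return np.r_[keg,0]+.046*u+np.array([0,0,.135]),ax,np.cross([0,0,1],u)
def pose(p,ax,y):   # tool z = -ax, tool y ~ +-y ; nearest half turn
    z=-np.asarray(ax,float); o=get_obs(); C=R.from_rotvec(o["tool_rot"]).as_matrix()
    y=y-(y@z)*z; y=y/np.linalg.norm(y)
    if y@C[:,1]<0:y=-y
    T=np.eye(4);T[:3,:3]=np.c_[np.cross(y,z),y,z];T[:3,3]=p;return T
def plan(T,n,show=True):
    o=get_obs();C=np.eye(4);C[:3,:3]=R.from_rotvec(o["tool_rot"]).as_matrix();C[:3,3]=o["position"]
    D=np.linalg.inv(C)@T;w=R.from_matrix(D[:3,:3]).as_rotvec()/n
    S=sum(R.from_rotvec(w*k).as_matrix() for k in range(n));d=np.linalg.solve(S,D[:3,3])
    path=[];M=C.copy();E=np.eye(4);E[:3,:3]=R.from_rotvec(w).as_matrix();E[:3,3]=d
    for k in range(n):M=M@E;path.append(M[:3,3])
    print("n",n,"row",np.round(d,4).tolist(),np.round(np.degrees(w),2).tolist(),"total",np.round(D[:3,3],4),np.round(np.degrees(w*n),1))
    print("path",np.round(path[::max(1,n//4)],3).tolist(),"goal",np.round(T[:3,3],4))
KEG=np.array([.642,.004]);AZ=np.radians(200)
E
python3 - <<'E'
from plan import *
b,ax,y=post(KEG,AZ);print(b,ax,y);T=pose(b+ax*.15,ax,y);plan(T,20)
E
```

```text
[ 0.59877414 -0.01173293  0.135     ] [-0.35201505 -0.128123    0.92718385] [ 0.34202014 -0.93969262  0.        ]
n 20 row [0.0243, -0.0171, 0.0008] [-0.04, 1.1, 0.18] total [ 0.4874 -0.3268 -0.0719] [-0.8 22.   3.6]
path [[0.246, -0.501, 0.201], [0.324, -0.374, 0.204], [0.404, -0.25, 0.219], [0.483, -0.127, 0.245]] goal [ 0.546  -0.031   0.2741]
```

{"name": "move_arm", "arguments": {"motion": [[0.0243, -0.0171, 0.0008, 0, 1.1, 0.18], [0.0243, -0.0171, 0.0008, 0, 1.1, 0.18], [0.0243, -0.0171, 0.0008, 0, 1.1, 0.18], [0.0243, -0.0171, 0.0008, 0, 1.1, 0.18], [0.0243, -0.0171, 0.0008, 0, 1.1, 0.18], [0.0243, -0.0171, 0.0008, 0, 1.1, 0.18], [0.0243, -0.0171, 0.0008, 0, 1.1, 0.18], [0.0243, -0.0171, 0.0008, 0, 1.1, 0.18], [0.0243, -0.0171, 0.0008, 0, 1.1, 0.18], [0.0243, -0.0171, 0.0008, 0, 1.1, 0.18]]}}

```text
clock: 0.93
position: [0.3904, -0.2659, 0.2104]
tool_rot: [-3.024, -0.567, -0.293]
ft_force: [-0.1, -0.6, -0.1]
grip_width: 0.0852
```

{"name": "move_arm", "arguments": {"motion": [[0.0243, -0.0171, 0.0008, 0, 1.1, 0.18], [0.0243, -0.0171, 0.0008, 0, 1.1, 0.18], [0.0243, -0.0171, 0.0008, 0, 1.1, 0.18], [0.0243, -0.0171, 0.0008, 0, 1.1, 0.18], [0.0243, -0.0171, 0.0008, 0, 1.1, 0.18], [0.0243, -0.0171, 0.0008, 0, 1.1, 0.18], [0.0243, -0.0171, 0.0008, 0, 1.1, 0.18], [0.0243, -0.0171, 0.0008, 0, 1.1, 0.18], [0.0243, -0.0171, 0.0008, 0, 1.1, 0.18], [0.0243, -0.0171, 0.0008, 0, 1.1, 0.18]], "fingers": 0.3}}

```text
clock: 1.77
position: [0.5531, -0.0097, 0.2727]
tool_rot: [-2.948, -0.497, -0.572]
ft_force: [0.3, 0.0, -0.2]
grip_width: 0.0553
```

```bash
python3 - <<'E'
from plan import *
from plant import capture
b,ax,y=post(KEG,AZ);T=pose(b+ax*.15,ax,y);plan(T,10)
o=get_obs();print(o["clock"],o["q"],o["grip_width"])
c=capture("wrist");np.savez("w1.npz",**c);cv2.imwrite("pics/w1.png",c["pixels"][:,:,::-1]);print(c["K"],c["k1"],c["cam_to_world"])
E
```

```text
n 10 row [-0.0012, 0.0018, -0.0007] [-0.16, -0.03, -0.12] total [-0.0121  0.0176 -0.0071] [-1.6 -0.3 -1.2]
path [[0.552, -0.012, 0.273], [0.551, -0.016, 0.273], [0.55, -0.02, 0.273], [0.548, -0.025, 0.274], [0.547, -0.029, 0.274]] goal [ 0.546  -0.031   0.2741]
1.7667 [-0.17256686  0.07156312  1.77260569  0.25851282  0.9842855   0.95465512] 0.0553336728752818
[[280.01454543   0.         319.04668328]
 [  0.         280.01454543 196.7599238 ]
 [  0.           0.           1.        ]] -0.03217159649435476 [[ 0.3340521  -0.9412119   0.05029276  0.56590446]
 [-0.94196799 -0.33148639  0.05303848 -0.01092881]
 [-0.03324908 -0.06509179 -0.9973252   0.46304752]
 [ 0.          0.          0.          1.        ]]
```

View pics/w1.png

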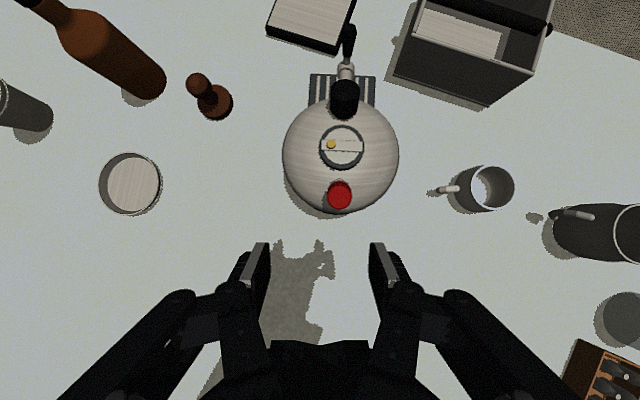

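Wrist view: lid centre about (343,147), cap about (340,195), dish (131,183). The tap, lid and cap line up vertically in the picture, so the azimuth is close to 200°.

```bash
python3 - <<'E'
from plan import *
c=dict(np.load("w1.npz"));C=cloud(c)
g=cv2.cvtColor(c["pixels"],cv2.COLOR_RGB2GRAY)
m=red(c);m[:150]=0;m[230:]=0;m[:,:310]=0;m[:,380:]=0
ys,xs=np.nonzero(m);print("cap px",xs.mean(),ys.mean(),xs.min(),xs.max(),ys.min(),ys.max())
P=C[m];P=P[np.isfinite(P[:,0])];top=P[P[:,2]>np.percentile(P[:,2],40)]
print("cap pts",P.mean(0),"z pct",np.percentile(P[:,2],[5,50,95]),"top",top.mean(0))
# expected cap top centre
b,ax,y=post(KEG,AZ)
for s,n in((.0375,"top"),(.0255,"mid")):print(n,b+ax*s,proj(c,b+ax*s))
# keg silhouette at its widest: pixels with height .05-.13
K=C[90:220,270:410].reshape(-1,3)
for lo,hi in((.146,.156),(.08,.11),(.11,.13)):
    k=K[(K[:,2]>lo)&(K[:,2]<hi)];print("keg",lo,len(k),circ(k))
D=C[145:222,92:168].reshape(-1,3);d=D[(D[:,2]>.012)&(D[:,2]<.025)];print("dish",len(d),circ(d),d.mean(0))
f=D[(D[:,2]<.0095)];print("floor",np.percentile(f[:,2],[10,50,90]))
# lid: bright/dark ring
e=cv2.HoughCircles(cv2.medianBlur(g,3)[100:220,270:410],cv2.HOUGH_GRADIENT,1,30,param1=100,param2=20,minRadius=15,maxRadius=28)
print(e)
if e is not None:
    for u,v,r in e[0][:3]: print(r,onplane(c,(u+270,v+100),.151))
e=cv2.HoughCircles(cv2.medianBlur(g,3)[140:230,85:175],cv2.HOUGH_GRADIENT,1,30,param1=100,param2=20,minRadius=25,maxRadius=36)
if e is not None:
    for u,v,r in e[0][:2]: print("dish",r,onplane(c,(u+85,v+140),.018))
E
```

```text
cap px 338.93839835728954 195.92607802874744 327 351 181 208
cap pts [ 0.58842799 -0.0146992   0.16980356] z pct [0.16561024 0.17024457 0.17405748] top [ 0.59123879 -0.0141419   0.17194938]
top [ 0.58557358 -0.01653754  0.16976939] [339.67744487 199.08646464]
mid [ 0.58979776 -0.01500006  0.15864319] [339.21198113 195.54209392]
keg 0.146 1533 (array([0.64905617, 0.0033365 ]), np.float64(0.022026568723615757))
keg 0.08 53 (array([0.64354392, 0.00090191]), np.float64(0.07436227877733231))
keg 0.11 3070 (array([0.64203386, 0.00078844]), np.float64(0.06529002476515251))
dish 668 (array([0.50430111, 0.32081609]), np.float64(0.05131150587775705)) [0.50124962 0.33449709 0.01656582]
floor [-4.49527018e-05  1.97740099e-03  5.62580081e-03]
[[[71.5 47.5 22.8]]]
22.8 [6.42576654e-01 3.71992718e-04 1.51000000e-01]
dish 26.6 [0.50523112 0.310104   0.018     ]
```

```bash
sed -i 's/^KEG=.*/KEG=np.array([.643,.0018]);AZ=np.radians(197.5);DISH=np.array([.504,.319])/' plan.py; python3 - <<'E'
from plan import *
b,ax,y=post(KEG,AZ);T=pose(b+ax*.07,ax,y);plan(T,9)
E
```

```text
n 9 row [-0.0018, 0.0022, 0.0082] [-0.29, -0.07, 0.13] total [-0.0169  0.0215  0.0734] [-2.6 -0.6  1.2]
path [[0.558, -0.008, 0.266], [0.562, -0.01, 0.25], [0.566, -0.013, 0.233], [0.57, -0.017, 0.217], [0.574, -0.02, 0.2]] goal [ 0.5741 -0.0199  0.1999]
```

{"name": "move_arm", "arguments": {"motion": [[-0.0018, 0.0022, 0.0082, -0.29, -0.07, 0.13], [-0.0018, 0.0022, 0.0082, -0.29, -0.07, 0.13], [-0.0018, 0.0022, 0.0082, -0.29, -0.07, 0.13], [-0.0018, 0.0022, 0.0082, -0.29, -0.07, 0.13], [-0.0018, 0.0022, 0.0082, -0.29, -0.07, 0.13], [-0.0018, 0.0022, 0.0082, -0.29, -0.07, 0.13], [-0.0018, 0.0022, 0.0082, -0.29, -0.07, 0.13], [-0.0018, 0.0022, 0.0082, -0.29, -0.07, 0.13], [-0.0018, 0.0022, 0.0082, -0.29, -0.07, 0.13], [0, 0, 0, 0, 0, 0]]}}

```text
clock: 2.65
position: [0.5718, -0.0232, 0.1873]
tool_rot: [-3.0, -0.456, -0.566]
ft_force: [-0.6, 0.4, -0.3]
grip_width: 0.0557
```

```bash
python3 - <<'E'
from plan import *
from plant import capture
b,ax,y=post(KEG,AZ);plan(pose(b+ax*.07,ax,y),3);plan(pose(b+ax*.016,ax,y),9)
c=capture("wrist");np.savez("w2.npz",**c);cv2.imwrite("pics/w2.png",c["pixels"][:,:,::-1])
m=red(c);ys,xs=np.nonzero(m[:300]);print("red",xs.mean(),ys.mean(),len(xs),xs.min(),xs.max(),ys.min(),ys.max())
print([proj(c,b+ax*s) for s in(.0135,.0255,.0375)], "keg lid",proj(c,np.r_[KEG,.151]))
E
```

```text
n 3 row [0.0025, -0.0008, -0.0035] [0.05, 0.22, -0.06] total [ 0.0076 -0.0024 -0.0106] [ 0.1  0.7 -0.2]
path [[0.573, -0.022, 0.191], [0.573, -0.021, 0.196], [0.574, -0.02, 0.2]] goal [ 0.5741 -0.0199  0.1999]
n 9 row [0.0009, -0.0003, 0.0048] [0.02, 0.07, -0.02] total [ 0.0082 -0.0025  0.0434] [ 0.1  0.7 -0.2]
path [[0.574, -0.022, 0.183], [0.579, -0.02, 0.175], [0.584, -0.018, 0.166], [0.589, -0.016, 0.158], [0.593, -0.014, 0.15]] goal [ 0.5934 -0.0138  0.1498]
red 316.246835443038 205.2204641350211 948 299 333 184 222
[array([317.1184746 , 198.67722604]), array([317.05257265, 203.83194458]), array([316.97952922, 209.54905456])] keg lid [316.88833431 136.25722721]
```

View pics/w2.png

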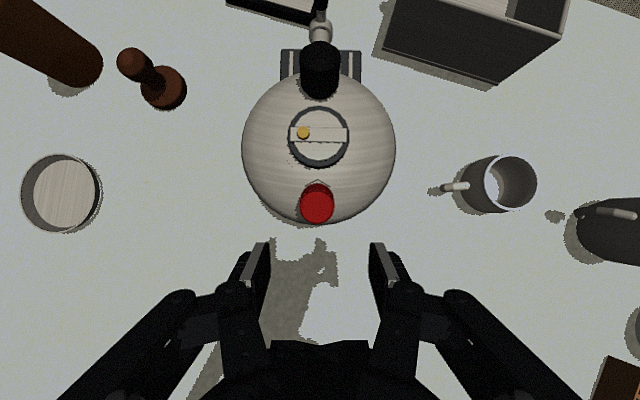

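The cap sits at (316,205), as predicted. The lid at (319,136) and the tap at (320,50) put the azimuth near 196°. Next I descend along the post.

```bash
sed -i 's/^KEG=.*/KEG=np.array([.6434,.0008]);AZ=np.radians(196);DISH=np.array([.504,.319])/' plan.py; python3 - <<'E'
from plan import *
b,ax,y=post(KEG,AZ);plan(pose(b+ax*.016,ax,y),9)
E
```

```text
n 9 row [0.0008, -0.0003, 0.0049] [-0.04, 0.07, 0.14] total [ 0.0076 -0.0028  0.0441] [-0.4  0.6  1.2]
path [[0.574, -0.022, 0.184], [0.579, -0.02, 0.175], [0.584, -0.018, 0.167], [0.589, -0.016, 0.158], [0.593, -0.014, 0.15]] goal [ 0.5934 -0.0135  0.1498]
```

{"name": "move_arm", "arguments": {"motion": [[0.0019, -0.0007, 0.001, 0, 0.15, 0.3], [0.0019, -0.0007, 0.002, 0, 0.15, 0.3], [0.0019, -0.0007, 0.005, 0, 0.15, 0.3], [0, 0, 0.006, 0, 0, 0], [0, 0, 0.006, 0, 0, 0], [0, 0, 0.006, 0, 0, 0], [0, 0, 0.006, 0, 0, 0], [0, 0, 0.004, 0, 0, 0], [0, 0, 0.002, 0, 0, 0], [0, 0, 0, 0, 0, 0]]}}

```text
clock: 3.53
position: [0.5936, -0.0143, 0.1533]
tool_rot: [-2.997, -0.43, -0.585]
ft_force: [0.1, 0.2, -0.4]
grip_width: 0.0553
```

```bash
python3 - <<'E'
from plan import *
b,ax,y=post(KEG,AZ);plan(pose(b+ax*.016,ax,y),4);print(get_obs()["ft_force"])
E
```

```text
n 4 row [-0.0003, -0.0002, 0.0008] [-0.08, -0.03, 0.07] total [-0.0012 -0.0007  0.0033] [-0.3 -0.1  0.3]
path [[0.594, -0.014, 0.152], [0.593, -0.014, 0.152], [0.593, -0.014, 0.151], [0.593, -0.014, 0.15]] goal [ 0.5934 -0.0135  0.1498]
[ 0.09808275  0.1882398  -0.43009815]
```

Within 1 mm laterally. I make the last correction and close.

{"name": "move_arm", "arguments": {"motion": [[-0.0006, -0.0003, 0.001, 0, 0, 0], [-0.0005, -0.0003, 0.001, 0, 0, 0], [0, 0, 0.0005, 0, 0, 0], [0, 0, 0, 0, 0, 0], [0, 0, 0, 0, 0, 0], [0, 0, 0, 0, 0, 0], [0, 0, 0, 0, 0, 0], [0, 0, 0, 0, 0, 0], [0, 0, 0, 0, 0, 0], [0, 0, 0, 0, 0, 0]], "fingers": -1}}

```text
clock: 4.37
position: [0.5937, -0.0139, 0.1515]
tool_rot: [-2.997, -0.43, -0.588]
ft_force: [0.5, -0.7, 0.9]
grip_width: 0.0001
```

```bash
python3 - <<'E'
from plan import *
b,ax,y=post(KEG,AZ);plan(pose(b+ax*.016,ax,y),4);o=get_obs();print(o["ft_force"],o["ft_torque"],o["grip_width"])
E
```

```text
n 4 row [-0.0002, -0.0001, 0.0004] [-0.07, -0.06, 0.07] total [-0.0008 -0.0004  0.0015] [-0.3 -0.2  0.3]
path [[0.594, -0.014, 0.151], [0.594, -0.014, 0.151], [0.593, -0.014, 0.15], [0.593, -0.014, 0.15]] goal [ 0.5934 -0.0135  0.1498]
[ 0.45540141 -0.68313609  0.93575253] [-0.10275653  0.16430927  0.00601546] 9.352477709696845e-05
```

The jaws closed on nothing, so I look.

```bash
python3 - <<'E'
from plan import *
from plant import capture
w=capture("wrist");s=capture("side");t=capture("top")
np.savez("w3.npz",**w)
for n,c in(("wrist",w),("side",s),("top",t)):
    m=red(c);ys,xs=np.nonzero(m);print(n,len(xs))
a=cv2.resize(w["pixels"][100:400,180:480],(400,400));b=cv2.resize(s["pixels"][140:240,270:370],(400,400),interpolation=cv2.INTER_CUBIC)
cv2.imwrite("pics/m3.png",np.hstack([a,b])[:,:,::-1])
E
```

```text
wrist 692
side 46
top 6
```

View pics/m3.png

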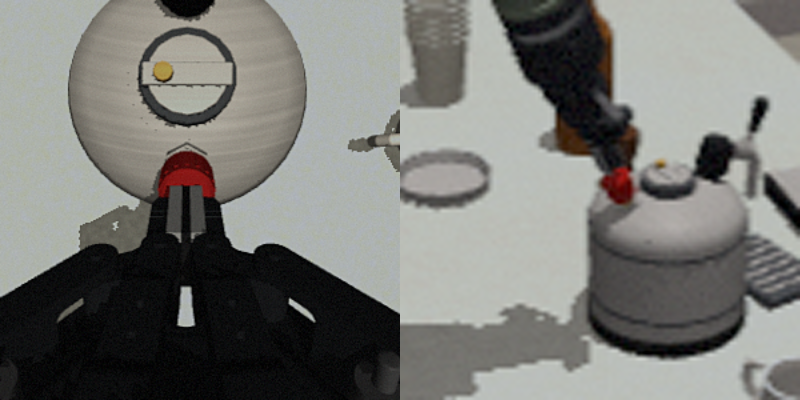

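```bash
python3 - <<'E'
from plan import *
c=dict(np.load("w3.npz"));C=cloud(c);o=get_obs();Rm=R.from_rotvec(o["tool_rot"]).as_matrix();p=o["position"]
b,ax,y=post(KEG,AZ)
m=red(c);ys,xs=np.nonzero(m);print("red box",xs.min(),xs.max(),ys.min(),ys.max())
P=C[m];print("cap pts median",np.nanmedian(P,0),np.nanmin(P,0),np.nanmax(P,0))
q=(P-b);q=np.c_[q@np.cross(y,-ax),q@y,q@ax];print("in post frame (rad-out?,tan,along)",np.nanpercentile(q,[2,50,98],axis=0))
print("TCP px",proj(c,p),"grasp pt px",proj(c,p-Rm[:,2]*.0187))
print("model cap px",[proj(c,b+ax*s).round() for s in(.0135,.0255,.0375)])
# finger points near TCP: in tool frame
g=((C-p)@Rm);k=(abs(g[...,1])<.03)&(abs(g[...,0])<.05)&(g[...,2]>-.06)&(g[...,2]<.02)&~m
G=g[k];print("nonred near tcp, tool frame",len(G),np.percentile(G,[2,25,50,75,98],axis=0).round(4))
print("red in tool frame",np.nanpercentile(g[m],[2,50,98],axis=0).round(4))
vv,uu=np.nonzero(k);print("px",uu.min(),uu.max(),vv.min(),vv.max())
for v in range(215,275,5): print(v,c["pixels"][v,310],g[v,310].round(4),c["pixels"][v,325],g[v,325].round(4))
E
```

```text
red box 298 340 214 247
cap pts median [ 0.5947075  -0.01275462  0.17211782] [ 0.58031676 -0.02764706  0.12701286] [ 6.06172596e-01 -9.69987941e-05  1.94188936e-01]
in post frame (rad-out?,tan,along) [[ 0.00092589 -0.01210835  0.01943765]
 [ 0.00977495  0.00073023  0.03698373]
 [ 0.01435555  0.01176278  0.03876893]]
TCP px [320.42363429 232.24615614] grasp pt px [320.55710813 245.59473941]
model cap px [array([320., 231.]), array([320., 239.]), array([320., 248.])]
nonred near tcp, tool frame 5925 [[-0.0114 -0.0233 -0.0582]
 [ 0.0082 -0.0103 -0.012 ]
 [ 0.0126 -0.0003  0.0139]
 [ 0.036   0.0101  0.0181]
 [ 0.049   0.0236  0.0198]]
red in tool frame [[ 0.0003 -0.0127 -0.0214]
 [ 0.0091  0.0002 -0.0195]
 [ 0.0137  0.0112 -0.002 ]]
px 281 359 154 274
215 [115  94  85] [ 0.0079 -0.0073  0.0113] [62  0  1] [0.0124 0.003  0.0004]
220 [67  8 14] [ 0.0115 -0.0068 -0.0059] [76 19 11] [ 0.0129  0.0028 -0.0092]
225 [81  5  5] [ 0.0113 -0.0065 -0.0131] [74 14 14] [ 0.0128  0.0027 -0.0166]
230 [140  30  28] [ 0.011  -0.0063 -0.0197] [138  20  22] [ 0.0113  0.0026 -0.0202]
235 [134  24  23] [ 0.0079 -0.0064 -0.0201] [136  30  23] [ 0.0085  0.0026 -0.0214]
240 [67 76 73] [ 0.012  -0.0059 -0.0345] [65 70 67] [ 0.0125  0.0023 -0.0356]
245 [76 76 70] [ 0.0116 -0.0057 -0.0395] [64 66 64] [ 0.0122  0.0022 -0.0405]
250 [68 68 66] [ 0.0115 -0.0056 -0.0446] [71 71 66] [ 0.0118  0.0021 -0.0451]
255 [74 73 69] [ 0.0124 -0.0054 -0.0511] [75 76 72] [ 0.0123  0.002  -0.051 ]
260 [78 78 74] [ 0.0125 -0.0052 -0.0558] [75 74 72] [ 0.0117  0.0019 -0.0546]
265 [72 69 67] [ 0.012  -0.0051 -0.0594] [75 72 69] [ 0.0119  0.0018 -0.0593]
270 [72 75 71] [ 0.0123 -0.005  -0.064 ] [78 77 74] [ 0.0124  0.0017 -0.0642]
```

```bash
python3 - <<'E'
from plan import *
# tool pose in each frame from camera mount: cam->tool fixed from w3
c3=dict(np.load("w3.npz"));o=get_obs();Tt=np.eye(4);Tt[:3,:3]=R.from_rotvec(o["tool_rot"]).as_matrix();Tt[:3,3]=o["position"]
X=np.linalg.inv(c3["cam_to_world"])@Tt
print("tool in cam:",X.round(4).tolist())
for n in("w1","w2","w3"):
    c=dict(np.load(n+".npz"));T=c["cam_to_world"]@X;print(n,"tcp",T[:3,3].round(4));g=(cloud(c)-T[:3,3])@T[:3,:3]
    # finger pixels: tool |x|<.02, z<-.02, z>-.1
    k=(abs(g[...,0])<.018)&(g[...,2]<-.01)&(g[...,2]>-.09)&(abs(g[...,1])<.06)&~red(c)
    k[:, :]&=np.arange(400)[:,None]>225
    for s in(-1,1):
        G=g[k&(np.sign(g[...,1])==s)];print(s,len(G),np.percentile(G[:,2],[50,90,98,99.5]).round(4),"y",np.percentile(G[:,1],[1,50,99]).round(4),"x",np.percentile(G[:,0],[1,99]).round(4))
E
```

```text
tool in cam: [[0.0003, 1.0, 0.0003, 0.0009], [-0.948, 0.0003, -0.3183, 0.024], [-0.3183, -0.0002, 0.948, 0.1894], [0.0, 0.0, 0.0, 1.0]]
w1 tcp [ 0.5531 -0.0097  0.2726]
-1 4845 [-0.0823 -0.0498 -0.0393 -0.0359] y [-0.059  -0.0402 -0.0281] x [-0.0095  0.0147]
1 4927 [-0.0826 -0.0501 -0.0392 -0.036 ] y [0.0262 0.0386 0.0582] x [-0.0094  0.0147]
w2 tcp [ 0.5718 -0.0232  0.1872]
-1 4847 [-0.0823 -0.0499 -0.0392 -0.0359] y [-0.0591 -0.0403 -0.0282] x [-0.0095  0.0147]
1 4878 [-0.0823 -0.0499 -0.0392 -0.0357] y [0.0264 0.0385 0.0583] x [-0.0093  0.0147]
w3 tcp [ 0.5937 -0.0139  0.1514]
-1 4901 [-0.0813 -0.0514 -0.0358 -0.0151] y [-0.0387 -0.0171 -0.0001] x [-0.0079  0.0147]
1 4552 [-0.0821 -0.0519 -0.0364 -0.0144] y [0.0004 0.0187 0.0371] x [-0.0079  0.0146]
```

The wrist depth shows the fingertips about 33 mm short of the reported TCP, so they shut above the cap, which is untouched. I compensate with a 33 mm offset: reopen and advance 32 mm along the post.

{"name": "move_arm", "arguments": {"motion": [[0, 0, 0, 0, 0, 0], [0, 0, 0, 0, 0, 0], [0, 0, 0, 0, 0, 0], [0, 0, 0, 0, 0, 0], [0, 0, 0, 0, 0, 0], [0, 0, 0, 0, 0, 0], [0, 0, 0, 0, 0, 0], [0, 0, 0.002, 0, 0, 0], [0, 0, 0.003, 0, 0, 0], [0, 0, 0.003, 0, 0, 0]], "fingers": 0.3}}

```text
clock: 5.35
position: [0.5971, -0.0131, 0.1441]
tool_rot: [-2.997, -0.43, -0.59]
ft_force: [-0.3, -0.3, -0.4]
grip_width: 0.0557
```

{"name": "move_arm", "arguments": {"motion": [[-0.0004, -0.0002, 0.003, 0, 0, 0], [-0.0004, -0.0002, 0.004, 0, 0, 0], [0, 0, 0.004, 0, 0, 0], [0, 0, 0.003, 0, 0, 0], [0, 0, 0.003, 0, 0, 0], [0, 0, 0.002, 0, 0, 0], [0, 0, 0.001, 0, 0, 0], [0, 0, 0, 0, 0, 0], [0, 0, 0, 0, 0, 0], [0, 0, 0, 0, 0, 0]]}}

```text
clock: 6.18
position: [0.6038, -0.0102, 0.1212]
tool_rot: [-2.997, -0.43, -0.585]
ft_force: [0.0, 0.0, -0.3]
grip_width: 0.0558
```

```bash
python3 - <<'E'
from plan import *
b,ax,y=post(KEG,AZ);plan(pose(b-ax*.015,ax,y),5);o=get_obs();print(o["ft_force"],o["clock"])
E
```

```text
n 5 row [0.0001, 0.0001, 0.0001] [-0.06, -0.03, 0.05] total [0.0006 0.0004 0.0004] [-0.3 -0.1  0.3]
path [[0.604, -0.01, 0.121], [0.604, -0.01, 0.121], [0.604, -0.01, 0.121], [0.604, -0.01, 0.121], [0.605, -0.01, 0.121]] goal [ 0.6046 -0.0103  0.1211]
[ 0.02959137  0.02783449 -0.25307039] 6.1833
```

{"name": "move_arm", "arguments": {"motion": [[0, 0, 0, 0, 0, 0], [0, 0, 0, 0, 0, 0], [0, 0, 0, 0, 0, 0], [0, 0, 0, 0, 0, 0], [0, 0, 0, 0, 0, 0], [0, 0, 0, 0, 0, 0], [0, 0, 0, 0, 0, 0], [0, 0, 0, 0, 0, 0], [0, 0, 0, 0, 0, 0], [0, 0, 0, 0, 0, 0]], "fingers": -1}}

```text
clock: 7.02
position: [0.6039, -0.0103, 0.1221]
tool_rot: [-2.997, -0.43, -0.587]
ft_force: [-0.4, -0.5, -0.5]
grip_width: 0.0243
```

Gripped at 24 mm. Pull off along the post.

{"name": "move_arm", "arguments": {"motion": [[0, 0, -0.002, 0, 0, 0], [0, 0, -0.004, 0, 0, 0], [0, 0, -0.006, 0, 0, 0], [0, 0, -0.008, 0, 0, 0], [0, 0, -0.01, 0, 0, 0], [0, 0, -0.012, 0, 0, 0], [0, 0, -0.012, 0, 0, 0], [0, 0, -0.012, 0, 0, 0], [0, 0, -0.008, 0, 0, 0], [0, 0, -0.004, 0, 0, 0]]}}

```text
clock: 7.85
position: [0.5726, -0.0197, 0.2025]
tool_rot: [-2.997, -0.43, -0.589]
ft_force: [0.4, 0.4, -0.7]
grip_width: 0.0243
```

```bash
python3 - <<'E'
from plan import *
from plant import capture
o=get_obs();print(o["grip_width"],o["position"])
w=capture("wrist");np.savez("w4.npz",**w);Rm=R.from_rotvec(o["tool_rot"]).as_matrix();g=(cloud(w)-o["position"])@Rm
G=g[red(w)];print("red tool frame",len(G),np.nanpercentile(G,[2,50,98],axis=0).round(4))
cv2.imwrite("pics/w4.png",w["pixels"][100:300,160:480][:,:,::-1])
y=np.array([0,1.,0]); ang=np.arctan2(*DISH[::-1]); yy=np.array([-np.sin(ang),np.cos(ang),0])
plan(pose(np.r_[DISH,.10-.032],[0,0,1],yy),15)
E
```

```text
0.02426993757064248 [ 0.57263442 -0.01972245  0.20248123]
red tool frame 1851 [[-0.0087 -0.012  -0.0528]
 [ 0.0054 -0.0014 -0.0515]
 [ 0.0143  0.009  -0.0347]]
n 15 row [0.003, -0.0227, 0.0097] [0.2, -1.48, -1.05] total [-0.0245 -0.3443  0.1365] [  3.  -22.2 -15.8]
path [[0.573, 0.004, 0.195], [0.568, 0.074, 0.171], [0.558, 0.143, 0.144], [0.543, 0.211, 0.116], [0.521, 0.277, 0.087]] goal [0.504 0.319 0.068]
```

View pics/w4.png

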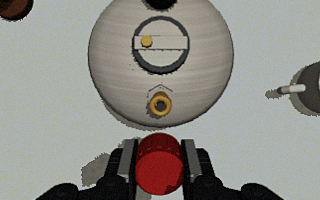

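The cap is held straight, its underside 28 mm behind the reported TCP. The bare brass post is at full-image (320,203). Next: above the dish, turning upright.

{"name": "move_arm", "arguments": {"motion": [[0.001, -0.008, 0.003, 0.1, -0.5, -0.4], [0.002, -0.016, 0.005, 0.2, -1.2, -0.8], [0.003, -0.0227, 0.0097, 0.2, -1.48, -1.05], [0.003, -0.0227, 0.0097, 0.2, -1.48, -1.05], [0.003, -0.0227, 0.0097, 0.2, -1.48, -1.05], [0.003, -0.0227, 0.0097, 0.2, -1.48, -1.05], [0.003, -0.0227, 0.0097, 0.2, -1.48, -1.05], [0.003, -0.0227, 0.0097, 0.2, -1.48, -1.05], [0.003, -0.0227, 0.0097, 0.2, -1.48, -1.05], [0.003, -0.0227, 0.0097, 0.2, -1.48, -1.05]]}}

```text
clock: 8.73
position: [0.5437, 0.1975, 0.1202]
tool_rot: [-3.036, -0.708, -0.211]
ft_force: [0.8, 0.0, -0.0]
grip_width: 0.0239
```

{"name": "move_arm", "arguments": {"motion": [[0.003, -0.0227, 0.0097, 0.2, -1.48, -1.05], [0.003, -0.0227, 0.0097, 0.2, -1.48, -1.05], [0.003, -0.0227, 0.0097, 0.2, -1.48, -1.05], [0.002, -0.02, 0.008, 0.2, -1.4, -1], [0.002, -0.016, 0.007, 0.2, -1.2, -1], [0.001, -0.01, 0.004, 0.2, -1, -0.7], [0, -0.005, 0.002, 0.1, -0.5, -0.4], [0, 0, 0, 0, 0, 0], [0, 0, 0, 0, 0, 0], [0, 0, 0, 0, 0, 0]]}}

```text
clock: 9.57
position: [0.4933, 0.3225, 0.0577]
tool_rot: [3.001, 0.901, -0.059]
ft_force: [-0.5, 0.4, 0.1]
grip_width: 0.0245
```

```bash
python3 - <<'E'
from plan import *
from plant import capture
ang=np.arctan2(*DISH[::-1]); yy=np.array([-np.sin(ang),np.cos(ang),0])
plan(pose(np.r_[DISH,-.024],[0,0,1],yy),10);print(get_obs()["grip_width"],get_obs()["q"])
w=capture("wrist");np.savez("w5.npz",**w);cv2.imwrite("pics/w5.png",w["pixels"][:,:,::-1])
# post refine from w4
c=dict(np.load("w4.npz"));h=cv2.cvtColor(c["pixels"],cv2.COLOR_RGB2HSV);k=(h[...,0]>12)&(h[...,0]<28)&(h[...,1]>110)
k[:185]=0;k[225:]=0;k[:,:295]=0;k[:,345:]=0
ys,xs=np.nonzero(k);b,ax,y=post(KEG,AZ);print("brass",xs.min(),xs.max(),ys.min(),ys.max(),xs.mean(),ys.mean(),[proj(c,b+ax*s).round(1) for s in(.0185,.0255)])
P=cloud(c)[k];print(np.nanpercentile(P,[5,50,95],axis=0).round(4),(b+ax*.0255).round(4))
E
```

```text
n 10 row [0.0009, 0.0009, 0.0082] [-0.02, 0.22, 0.11] total [0.0101 0.0091 0.0814] [-0.2  2.2  1.1]
path [[0.494, 0.322, 0.05], [0.496, 0.321, 0.033], [0.498, 0.321, 0.017], [0.501, 0.32, 0.0], [0.503, 0.319, -0.016]] goal [ 0.504  0.319 -0.024]
0.024461959587562157 [0.55811362 0.4837987  1.6968593  0.00279473 0.9995549  1.54411044]
brass 309 330 192 215 319.8815028901734 203.7398843930636 [array([320.2, 204.3]), array([320.2, 207.1])]
[[ 0.5844 -0.0212  0.1467]
 [ 0.5929 -0.0131  0.1585]
 [ 0.6012 -0.0061  0.162 ]] [ 0.59   -0.0145  0.1586]
```

View pics/w5.png

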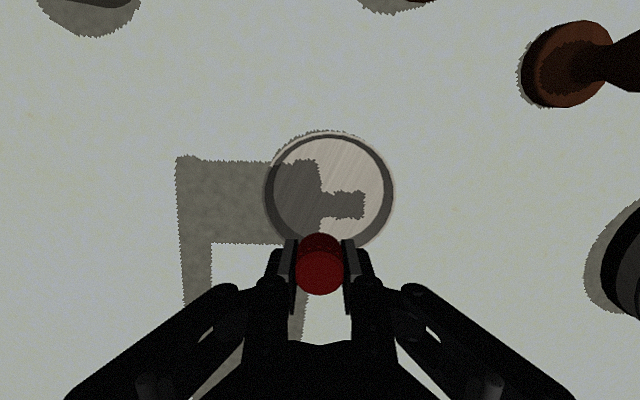

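Dish rim centred at about (328,190), cap held at (320,262). I compute the offset to the dish centre.

```bash
python3 - <<'E'
from plan import *
c=dict(np.load("w5.npz"));print(onplane(c,(328.5,188),.018))
P=cloud(c)[125:250,255:400].reshape(-1,3);d=P[(P[:,2]>.012)&(P[:,2]<.03)];print(circ(d),np.median(d,0))
E
```

```text
[0.51188768 0.32677679 0.018     ]
(array([0.5048394 , 0.32206415]), np.float64(0.05085812280810556)) [0.51590117 0.33366284 0.01733457]
```

{"name": "move_arm", "arguments": {"motion": [[0.003, 0.002, 0.003, 0, 0.4, 0.2], [0.003, 0.002, 0.006, 0, 0.5, 0.2], [0.003, 0.002, 0.008, 0, 0.5, 0.2], [0.002, 0.001, 0.008, 0, 0.4, 0.2], [0, 0, 0.008, 0, 0.2, 0.1], [0, 0, 0.008, 0, 0, 0], [0, 0, 0.007, 0, 0, 0], [0, 0, 0.005, 0, 0, 0], [0, 0, 0.002, 0, 0, 0], [0, 0, 0, 0, 0, 0]]}}

```text
clock: 10.45
position: [0.51, 0.3177, 0.0002]
tool_rot: [-3.017, -0.865, -0.007]
ft_force: [-0.1, 0.3, -0.1]
grip_width: 0.0241
```

```bash
sed -i 's/DISH=.*/DISH=np.array([.507,.321])/' plan.py; python3 - <<'E'
from plan import *
ang=np.arctan2(*DISH[::-1]); yy=np.array([-np.sin(ang),np.cos(ang),0])
plan(pose(np.r_[DISH,-.023],[0,0,1],yy),6);print(get_obs()["ft_force"])
E
```

```text
n 6 row [-0.0001, -0.0007, 0.0039] [-0.02, -0.05, -0.06] total [-0.0009 -0.0043  0.0232] [-0.1 -0.3 -0.3]
path [[0.51, 0.318, -0.004], [0.509, 0.319, -0.008], [0.509, 0.319, -0.011], [0.508, 0.32, -0.015], [0.508, 0.32, -0.019], [0.507, 0.321, -0.023]] goal [ 0.507  0.321 -0.023]
[-0.14416449  0.2755047  -0.13123064]
```

{"name": "move_arm", "arguments": {"motion": [[0, -0.001, 0.002, 0, 0, 0], [0, -0.001, 0.003, 0, 0, 0], [0, -0.001, 0.003, 0, 0, 0], [0, 0, 0.003, 0, 0, 0], [0, 0, 0.003, 0, 0, 0], [0, 0, 0.003, 0, 0, 0], [0, 0, 0.002, 0, 0, 0], [0, 0, 0.001, 0, 0, 0], [0, 0, 0, 0, 0, 0], [0, 0, 0, 0, 0, 0]]}}

```text
clock: 11.28
position: [0.5089, 0.3217, -0.0211]
tool_rot: [-3.016, -0.866, -0.01]
ft_force: [0.3, 0.8, -0.7]
grip_width: 0.024
```

Continue gently down to contact.

{"name": "move_arm", "arguments": {"motion": [[0, 0, 0.001, 0, 0, 0], [0, 0, 0.001, 0, 0, 0], [0, 0, 0.001, 0, 0, 0], [0, 0, 0.0005, 0, 0, 0], [0, 0, 0, 0, 0, 0], [0, 0, 0, 0, 0, 0], [0, 0, 0, 0, 0, 0], [0, 0, 0, 0, 0, 0], [0, 0, 0, 0, 0, 0], [0, 0, 0, 0, 0, 0]]}}

```text
clock: 12.12
position: [0.5096, 0.322, -0.0235]
tool_rot: [-3.016, -0.866, -0.013]
ft_force: [0.3, 0.6, 0.8]
grip_width: 0.0244
```

{"name": "move_arm", "arguments": {"motion": [[0, 0, 0.001, 0, 0, 0], [0, 0, 0.001, 0, 0, 0], [0, 0, 0, 0, 0, 0], [0, 0, 0, 0, 0, 0], [0, 0, 0, 0, 0, 0], [0, 0, 0, 0, 0, 0], [0, 0, 0, 0, 0, 0], [0, 0, 0, 0, 0, 0], [0, 0, 0, 0, 0, 0], [0, 0, 0, 0, 0, 0]]}}

```text
clock: 12.95
position: [0.5098, 0.3221, -0.0235]
tool_rot: [-3.016, -0.866, -0.014]
ft_force: [0.2, 0.6, 1.3]
grip_width: 0.0242
```

Contact: z no longer moves. I release with the jaws half open and rise.

{"name": "move_arm", "arguments": {"motion": [[0, 0, 0, 0, 0, 0], [0, 0, 0, 0, 0, 0], [0, 0, 0, 0, 0, 0], [0, 0, 0, 0, 0, 0], [0, 0, 0, 0, 0, 0], [0, 0, -0.003, 0, 0, 0], [0, 0, -0.006, 0, 0, 0], [0, 0, -0.012, 0, 0, 0], [0, 0, -0.02, 0, 0, 0], [0, 0, -0.025, 0, 0, 0]], "fingers": 0}}

```text
clock: 13.78
position: [0.5056, 0.3194, 0.0398]
tool_rot: [-3.019, -0.867, 0.006]
ft_force: [0.7, 0.0, -0.4]
grip_width: 0.0426
```

{"name": "move_arm", "arguments": {"motion": [[0, 0, -0.025, 0, 0, 0], [0, 0, -0.025, 0, 0, 0], [0, 0, -0.025, 0, 0, 0], [0, 0, -0.02, 0, 0, 0], [0, 0, -0.015, 0, 0, 0], [0, 0, -0.01, 0, 0, 0], [0, 0, -0.005, 0, 0, 0], [0, 0, 0, 0, 0, 0], [0, 0, 0, 0, 0, 0], [0, 0, 0, 0, 0, 0]]}}

```text
clock: 14.62
position: [0.5073, 0.3201, 0.1819]
tool_rot: [-3.015, -0.866, -0.016]
ft_force: [0.2, -0.6, 0.6]
grip_width: 0.0429
```

```bash
python3 - <<'E'
from plan import *
from plant import capture
w=capture("wrist");m=red(w);P=cloud(w)[m];print("cap",len(P),np.nanpercentile(P,[2,50,98],axis=0).round(4))
cv2.imwrite("pics/w6.png",w["pixels"][80:330,160:480][:,:,::-1])
np.savez("w6.npz",**w);print(get_obs()["position"],get_obs()["clock"],get_obs()["grip_width"])
CH=np.array([.461,-.306]);ang=np.arctan2(*CH[::-1]);yy=np.array([-np.sin(ang),np.cos(ang),0])
plan(pose(np.r_[CH-.02*np.array([np.cos(ang),np.sin(ang)]),.18],[0,0,1],yy),22)
E
```

```text
cap 246 [[0.5035 0.3138 0.0263]
 [0.5138 0.3247 0.0283]
 [0.5223 0.3346 0.0298]]
[0.50706506 0.32001419 0.18149933] 14.6667 0.04305882669380793
n 22 row [-0.0034, 0.0295, -0.0] [-0.02, -0.02, 2.98] total [-0.3794  0.488  -0.0031] [-0.4 -0.5 65.6]
path [[0.52, 0.293, 0.181], [0.562, 0.151, 0.181], [0.566, 0.003, 0.181], [0.532, -0.141, 0.18], [0.462, -0.271, 0.18]] goal [ 0.4443 -0.2949  0.18  ]
```

View pics/w6.png

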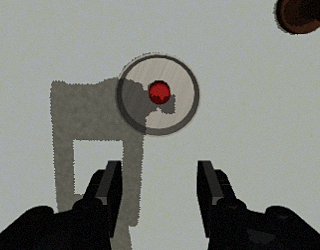

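The cap stands upright inside the dish, at crop (160,92), top at 28 mm as it should be. Now travel to the charger.

{"name": "move_arm", "arguments": {"motion": [[-0.001, 0.01, 0, 0, 0, 1], [-0.003, 0.02, 0, 0, 0, 2], [-0.0034, 0.0295, 0, 0, 0, 2.98], [-0.0034, 0.0295, 0, 0, 0, 2.98], [-0.0034, 0.0295, 0, 0, 0, 2.98], [-0.0034, 0.0295, 0, 0, 0, 2.98], [-0.0034, 0.0295, 0, 0, 0, 2.98], [-0.0034, 0.0295, 0, 0, 0, 2.98], [-0.0034, 0.0295, 0, 0, 0, 2.98], [-0.0034, 0.0295, 0, 0, 0, 2.98]], "fingers": 0.3}}

```text
clock: 15.5
position: [0.5658, 0.0491, 0.1702]
tool_rot: [-3.138, -0.111, 0.012]
ft_force: [0.9, 1.2, -0.2]
grip_width: 0.0555
```

{"name": "move_arm", "arguments": {"motion": [[-0.0034, 0.0295, 0, 0, 0, 2.98], [-0.0034, 0.0295, 0, 0, 0, 2.98], [-0.0034, 0.0295, 0, 0, 0, 2.98], [-0.0034, 0.0295, 0, 0, 0, 2.98], [-0.0034, 0.0295, 0, 0, 0, 2.98], [-0.0034, 0.0295, 0, 0, 0, 2.98], [-0.0034, 0.025, 0, 0, 0, 2.8], [-0.002, 0.018, 0, 0, 0, 2], [-0.001, 0.008, 0, 0, 0, 1], [0, 0, 0, 0, 0, 0]]}}

```text
clock: 16.33
position: [0.5027, -0.1952, 0.1617]
tool_rot: [3.079, -0.596, -0.039]
ft_force: [-0.7, -0.2, 0.5]
grip_width: 0.0556
```

```bash
python3 - <<'E'
from plan import *
from plant import capture
o=get_obs();print(o["position"],o["q"])
w=capture("wrist");np.savez("w7.npz",**w);cv2.imwrite("pics/w7.png",w["pixels"][:,:,::-1])
C=cloud(w);P=C.reshape(-1,3);P=P[np.linalg.norm(P[:,:2]-[.461,-.306],axis=1)<.045]
for lo,hi in((.1,.115),(.05,.062),(.012,.024)):
    k=P[(P[:,2]>lo)&(P[:,2]<hi)];print(lo,len(k),k.mean(0) if len(k) else 0,circ(k) if len(k)>5 else 0)
print(proj(w,np.array([.461,-.306,.106])))
E
```

```text
[ 0.50265675 -0.19519996  0.16170078] [-0.38546773  0.30582865  1.69254482 -0.01059425  1.16635177  1.57201089]
0.1 757 [ 0.46540429 -0.30183119  0.10493488] (array([ 0.46456798, -0.30228139]), np.float64(0.009707597647989287))
0.05 672 [ 0.47168372 -0.29855488  0.05766846] (array([ 0.46419161, -0.30284477]), np.float64(0.01826294160079947))
0.012 895 [ 0.47511949 -0.29597322  0.01800659] (array([ 0.464744  , -0.30225778]), np.float64(0.024198324039080732))
[455.82916702 198.07594159]
```

View pics/w7.png

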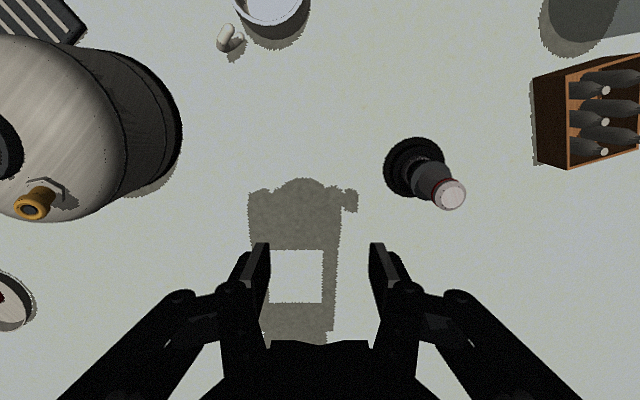

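Charger top at (452,194), centre measured as (0.4645, -0.3025). The bare post is also in view at (30,207), which allows triangulation.

```bash
echo 'CH=np.array([.4645,-.3025])' >> plan.py; python3 - <<'E'
from plan import *
ang=np.arctan2(*CH[::-1]);yy=np.array([-np.sin(ang),np.cos(ang),0])
plan(pose(np.r_[CH,.115],[0,0,1],yy),10)
b,ax,y=post(KEG,AZ)
a=dict(np.load("w4.npz"));c=dict(np.load("w7.npz"))
def blob(w,x0,y0,x1,y1,f):
    h=cv2.cvtColor(w["pixels"],cv2.COLOR_RGB2HSV)[y0:y1,x0:x1];k=f(h).astype(np.uint8)
    n,l,s,ce=cv2.connectedComponentsWithStats(k);r=[(s[i,4],ce[i]+[x0,y0],s[i,:4]) for i in range(1,n) if s[i,4]>8];return sorted(r,key=lambda t:-t[0])[:3]
br=lambda h:(h[...,0]>10)&(h[...,0]<30)&(h[...,1]>100)
dk=lambda h:h[...,2]<60
print("w4",blob(a,300,185,342,222,br),blob(a,310,195,331,215,dk));print("w7",blob(c,5,180,62,228,br),blob(c,18,198,42,220,dk))
for s in(.0185,.0245,.0255):print(s,proj(a,b+ax*s).round(1),proj(c,b+ax*s).round(1))
cv2.imwrite("pics/post.png",cv2.resize(np.hstack([a["pixels"][180:230,290:350],c["pixels"][170:220,5:65]]),None,fx=6,fy=6,interpolation=cv2.INTER_CUBIC)[:,:,::-1])
E
```

```text
n 10 row [0.0015, 0.0114, 0.0047] [0.07, 0.13, 1.12] total [0.0055 0.1142 0.0476] [ 0.7  1.3 11.2]
path [[0.5, -0.206, 0.157], [0.494, -0.228, 0.148], [0.486, -0.249, 0.138], [0.478, -0.271, 0.129], [0.469, -0.292, 0.12]] goal [ 0.4645 -0.3025  0.115 ]
w4 [(np.int32(354), array([319.87288136, 203.6920904 ]), array([ 9,  7, 23, 24], dtype=int32))] [(np.int32(76), array([320.15789474, 205.44736842]), array([ 5,  6, 11, 10], dtype=int32))]
w7 [(np.int32(890), array([ 35.13033708, 202.27752809]), array([ 8,  6, 43, 34], dtype=int32))] [(np.int32(127), array([ 28.5511811 , 209.20472441]), array([ 2,  7, 18, 10], dtype=int32)), (np.int32(19), array([ 39.78947368, 200.42105263]), array([19,  0,  5,  7], dtype=int32))]
0.0185 [320.2 204.3] [ 35.5 204.5]
0.0245 [320.2 206.7] [ 31.  209.9]
0.0255 [320.2 207.1] [ 30.2 210.8]
```

View pics/post.png

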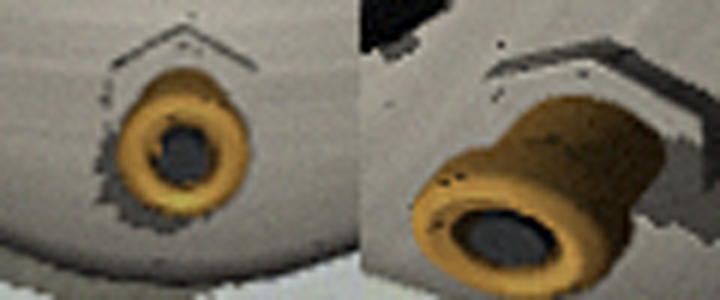

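```bash
python3 - <<'E'
from plan import *
b,ax,y=post(KEG,AZ);a=dict(np.load("w4.npz"));c=dict(np.load("w7.npz"))
P,e=cross(a,(320.6,205.6),c,(29.2,209.6));m=b+ax*.025
print(P.round(4),e,"model",m.round(4),"diff",(P-m).round(4))
E
```

```text
[ 0.5911 -0.0145  0.1587] 0.00035494863910837723 model [ 0.5902 -0.0145  0.1582] diff [ 0.001  -0.      0.0005]
```

{"name": "move_arm", "arguments": {"motion": [[0, 0.004, 0.001, 0, 0.1, 0.5], [0.001, 0.009, 0.003, 0.1, 0.1, 0.9], [0.0015, 0.0125, 0.0045, 0.1, 0.2, 1.2], [0.0015, 0.0125, 0.0045, 0.1, 0.2, 1.2], [0.0015, 0.0125, 0.0045, 0.1, 0.2, 1.2], [0.0015, 0.0125, 0.0045, 0.1, 0.2, 1.2], [0.0015, 0.0125, 0.0045, 0.1, 0.2, 1.2], [0.001, 0.01, 0.004, 0.1, 0.1, 1.1], [0.001, 0.006, 0.002, 0, 0.1, 0.6], [0, 0, 0, 0, 0, 0]]}}

```text
clock: 17.22
position: [0.4697, -0.2867, 0.1241]
tool_rot: [-3.021, 0.853, -0.004]
ft_force: [0.3, 0.0, 0.4]
grip_width: 0.0556
```

```bash
python3 - <<'E'
from plan import *
ang=np.arctan2(*CH[::-1]);yy=np.array([-np.sin(ang),np.cos(ang),0])
plan(pose(np.r_[CH,.115],[0,0,1],yy),4);plan(pose(np.r_[CH,.028],[0,0,1],yy),10)
E
```

```text
n 4 row [0.001, 0.004, 0.0023] [-0.04, -0.02, 0.39] total [0.0038 0.0162 0.0091] [-0.2 -0.1  1.6]
path [[0.468, -0.291, 0.122], [0.467, -0.295, 0.12], [0.466, -0.299, 0.117], [0.465, -0.302, 0.115]] goal [ 0.4645 -0.3025  0.115 ]
n 10 row [0.0004, 0.0016, 0.0096] [-0.02, -0.01, 0.16] total [0.0036 0.0165 0.0961] [-0.2 -0.1  1.6]
path [[0.469, -0.288, 0.115], [0.468, -0.291, 0.095], [0.467, -0.295, 0.076], [0.466, -0.298, 0.057], [0.465, -0.301, 0.038]] goal [ 0.4645 -0.3025  0.028 ]
```

{"name": "move_arm", "arguments": {"motion": [[0.001, 0.004, 0.001, 0, 0, 0.4], [0.001, 0.005, 0.001, 0, 0, 0.5], [0.001, 0.004, 0.002, 0, 0, 0.4], [0, 0.001, 0.006, 0, 0, 0.2], [0, 0, 0.01, 0, 0, 0], [0, 0, 0.01, 0, 0, 0], [0, 0, 0.01, 0, 0, 0], [0, 0, 0.008, 0, 0, 0], [0, 0, 0.004, 0, 0, 0], [0, 0, 0, 0, 0, 0]]}}

```text
clock: 18.05
position: [0.465, -0.2996, 0.0661]
tool_rot: [-3.008, 0.893, -0.003]
ft_force: [-0.2, 0.4, 0.2]
grip_width: 0.0554
```

```bash
sed -i 's/\.6434,/.6444,/' plan.py; python3 - <<'E'
from plan import *
from plant import capture
ang=np.arctan2(*CH[::-1]);yy=np.array([-np.sin(ang),np.cos(ang),0])
plan(pose(np.r_[CH,.028],[0,0,1],yy),8)
o=get_obs();w=capture("wrist");Rm=R.from_rotvec(o["tool_rot"]).as_matrix();C=cloud(w);P=C.reshape(-1,3)
P=P[np.linalg.norm(P[:,:2]-CH,axis=1)<.045];k=P[(P[:,2]>.1)&(P[:,2]<.112)];print(circ(k),k.mean(0))
E
```

```text
n 8 row [0.0001, 0.0003, 0.0048] [-0.03, -0.0, -0.0] total [0.0011 0.0029 0.038 ] [-0.3 -0.  -0. ]
path [[0.465, -0.3, 0.061], [0.465, -0.301, 0.052], [0.465, -0.301, 0.042], [0.465, -0.302, 0.033]] goal [ 0.4645 -0.3025  0.028 ]
(array([ 0.47166569, -0.30200491]), np.float64(0.018802159653734888)) [ 0.46625525 -0.30381509  0.10564343]
```

{"name": "move_arm", "arguments": {"motion": [[0.0005, 0.001, 0.002, 0, 0, 0], [0.0005, 0.001, 0.004, 0, 0, 0], [0, 0.001, 0.006, 0, 0, 0], [0, 0, 0.006, 0, 0, 0], [0, 0, 0.006, 0, 0, 0], [0, 0, 0.005, 0, 0, 0], [0, 0, 0.003, 0, 0, 0], [0, 0, 0.001, 0, 0, 0], [0, 0, 0, 0, 0, 0], [0, 0, 0, 0, 0, 0]]}}

```text
clock: 18.93
position: [0.4653, -0.3035, 0.0308]
tool_rot: [-3.008, 0.893, -0.007]
ft_force: [0.4, 0.4, 0.7]
grip_width: 0.0554
```

```bash
python3 - <<'E'
from plan import *
ang=np.arctan2(*CH[::-1]);yy=np.array([-np.sin(ang),np.cos(ang),0])
plan(pose(np.r_[CH,.028],[0,0,1],yy),4);print(get_obs()["ft_force"])
E
```

```text
n 4 row [-0.0003, -0.0001, 0.0007] [-0.06, -0.05, -0.0] total [-0.0013 -0.0004  0.0028] [-0.2 -0.2 -0. ]
path [[0.465, -0.303, 0.03], [0.465, -0.303, 0.029], [0.465, -0.303, 0.029], [0.464, -0.302, 0.028]] goal [ 0.4645 -0.3025  0.028 ]
[0.38185925 0.41516755 0.6870183 ]
```

{"name": "move_arm", "arguments": {"motion": [[-0.001, 0, 0.001, 0, 0, 0], [0, 0, 0.001, 0, 0, 0], [0, 0, 0, 0, 0, 0], [0, 0, 0, 0, 0, 0], [0, 0, 0, 0, 0, 0], [0, 0, 0, 0, 0, 0], [0, 0, 0, 0, 0, 0], [0, 0, 0, 0, 0, 0], [0, 0, 0, 0, 0, 0], [0, 0, 0, 0, 0, 0]], "fingers": -1}}

```text
clock: 19.77
position: [0.4647, -0.3036, 0.0293]
tool_rot: [-3.01, 0.893, -0.009]
ft_force: [-0.1, -1.6, -1.5]
grip_width: 0.0266
```

{"name": "move_arm", "arguments": {"motion": [[0, 0, -0.003, 0, 0, 0], [0, 0, -0.006, 0, 0, 0], [0, 0, -0.01, 0, 0, 0], [0, 0, -0.015, 0, 0, 0], [0, 0, -0.02, 0, 0, 0], [0, 0, -0.02, 0, 0, 0], [0, 0, -0.02, 0, 0, 0], [0, 0, -0.015, 0, 0, 0], [0, 0, -0.008, 0, 0, 0], [0, 0, 0, 0, 0, 0]]}}

```text
clock: 20.6
position: [0.4622, -0.301, 0.1549]
tool_rot: [-3.006, 0.893, -0.002]
ft_force: [1.0, 0.9, -1.9]
grip_width: 0.0265
```

```bash
python3 - <<'E'
from plan import *
from plant import capture
o=get_obs();print(o["grip_width"],o["ft_force"],o["position"])
w=capture("wrist");np.savez("w8.npz",**w);Rm=R.from_rotvec(o["tool_rot"]).as_matrix();g=(cloud(w)-o["position"])@Rm
k=(abs(g[...,0])<.016)&(abs(g[...,1])<.012)&(g[...,2]>-.11)&(g[...,2]<.0)
G=g[k];h=np.histogram(G[:,2],bins=np.arange(-.11,.001,.005));print(h[0],h[1][:-1].round(3))
T=G[(G[:,2]<np.percentile(G[:,2],20))];print("top",np.median(T,0).round(4))
cv2.imwrite("pics/w8.png",w["pixels"][:,:,::-1])
b,ax,y=post(KEG,AZ);print(b,ax);plan(pose(b+ax*.12,ax,y),12)
s=[capture("side")];cv2.imwrite("pics/s8.png",s[0]["pixels"][:,:,::-1])
E
```

```text
0.02652906295495491 [ 0.98581199  0.87169892 -1.91255779] [ 0.46217286 -0.30098425  0.15492719]
[ 802  392    8    6    0    0 1909  754  377  291  285  269  221  211
  179  172  404    0    0    5   83  104] [-0.11  -0.105 -0.1   -0.095 -0.09  -0.085 -0.08  -0.075 -0.07  -0.065
 -0.06  -0.055 -0.05  -0.045 -0.04  -0.035 -0.03  -0.025 -0.02  -0.015
 -0.01  -0.005]
top [ 0.0102 -0.0005 -0.1063]
[ 0.60018196 -0.01187932  0.135     ] [-0.36009497 -0.10325557  0.92718385]
n 12 row [0.0048, -0.0253, -0.0062] [0.75, 1.72, -4.04] total [-0.0714 -0.2842 -0.0903] [  9.1  20.6 -48.5]
path [[0.48, -0.282, 0.16], [0.524, -0.22, 0.182], [0.551, -0.149, 0.206], [0.561, -0.075, 0.23]] goal [ 0.557  -0.0243  0.2463]
```

View pics/w8.png

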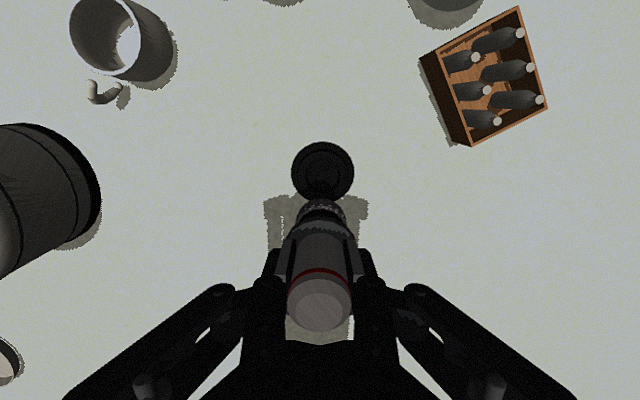

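Charger gripped: top at (321,307), ring just below the fingertips, mouth about 23 mm beyond the TCP. I check the lateral offset of the charger's axis in the tool frame.

```bash
python3 - <<'E'
from plan import *
c=dict(np.load("w8.npz"));c3=dict(np.load("w3.npz"))
X=np.array([[0.0003,1,.0003,.0009],[-.948,.0003,-.3183,.024],[-.3183,-.0002,.948,.1894],[0,0,0,1]])
T=c["cam_to_world"]@X;g=(cloud(c)-T[:3,3])@T[:3,:3]
k=(abs(g[...,0])<.02)&(abs(g[...,1])<.0175)&(g[...,2]>-.0815)&(g[...,2]<-.0745)
n,l,s,ce=cv2.connectedComponentsWithStats(k.astype(np.uint8));i=1+np.argmax(s[1:,4]);G=g[l==i]
print("top disc",s[i],np.median(G,0).round(4),np.percentile(G,[1,99],axis=0).round(4))
cn,_=cv2.findContours((l==i).astype(np.uint8),0,2);e=cv2.fitEllipse(max(cn,key=len));print(e)
# centre by ray to plane z=-.0775 in tool frame
def hit(p,z):
    o,d=ray(c,p);o=(o-T[:3,3])@T[:3,:3];d=d@T[:3,:3];return o+d*(z-o[2])/d[2]
print(hit(e[0],np.median(G[:,2])))
# sleeve front edge: max x by z
for z0 in np.arange(-.075,-.03,.005):
    q=g[(abs(g[...,1])<.004)&(g[...,2]>z0)&(g[...,2]<z0+.005)&(g[...,0]>0)&(g[...,0]<.03)];print(round(z0,3),len(q),np.median(q[:,0]).round(4) if len(q) else 0)
E
```

```text
top disc [ 290  283   59   49 2011] [ 0.002  -0.0009 -0.0765] [[-0.0093 -0.0123 -0.0779]
 [ 0.012   0.0104 -0.0746]]
((318.8596496582031, 307.8062438964844), (45.34999465942383, 55.67964553833008), 89.43672943115234)
[ 0.00215907 -0.00095666 -0.07651894]
-0.075 220 0.0129
-0.07 138 0.0137
-0.065 93 0.0136
-0.06 98 0.0137
-0.055 90 0.0137
-0.05 77 0.0137
-0.045 77 0.0137
-0.04 60 0.0137
-0.035 57 0.0137
```

{"name": "move_arm", "arguments": {"motion": [[0.001, -0.008, -0.002, 0.2, 0.5, -1.2], [0.003, -0.016, -0.004, 0.5, 1.1, -2.6], [0.0048, -0.0253, -0.0062, 0.75, 1.72, -4.04], [0.0048, -0.0253, -0.0062, 0.75, 1.72, -4.04], [0.0048, -0.0253, -0.0062, 0.75, 1.72, -4.04], [0.0048, -0.0253, -0.0062, 0.75, 1.72, -4.04], [0.0048, -0.0253, -0.0062, 0.75, 1.72, -4.04], [0.0048, -0.0253, -0.0062, 0.75, 1.72, -4.04], [0.0048, -0.0253, -0.0062, 0.75, 1.72, -4.04], [0.003, -0.018, -0.005, 0.6, 1.3, -3]]}}

```text
clock: 21.53
position: [0.5516, -0.0932, 0.2062]
tool_rot: [-3.053, -0.105, -0.405]
ft_force: [0.2, 0.4, -2.2]
grip_width: 0.0267
```

```bash
python3 - <<'E'
from plan import *
b,ax,y=post(KEG,AZ);plan(pose(b+ax*.12,ax,y),8);print(get_obs()["q"],get_obs()["grip_width"])
E
```

```text
n 8 row [0.0035, -0.0086, -0.0039] [0.13, 0.81, -1.5] total [ 0.0198 -0.0702 -0.0325] [  1.    6.5 -12. ]
path [[0.553, -0.085, 0.211], [0.556, -0.068, 0.221], [0.557, -0.05, 0.231], [0.557, -0.033, 0.241]] goal [ 0.557  -0.0243  0.2463]
[-0.27177779  0.17090185  1.79207019  0.16645297  0.95059891  1.14867281] 0.0267030886507403
```

{"name": "move_arm", "arguments": {"motion": [[0.0035, -0.0086, -0.0039, 0.1, 0.8, -1.5], [0.0035, -0.0086, -0.0039, 0.1, 0.8, -1.5], [0.0035, -0.0086, -0.0039, 0.1, 0.8, -1.5], [0.0035, -0.0086, -0.0039, 0.1, 0.8, -1.5], [0.0035, -0.0086, -0.0039, 0.1, 0.8, -1.5], [0.002, -0.008, -0.003, 0.1, 0.7, -1.4], [0.001, -0.005, -0.002, 0.1, 0.4, -0.9], [0, -0.002, 0, 0, 0, 0], [0, 0, 0, 0, 0, 0], [0, 0, 0, 0, 0, 0]]}}

```text
clock: 22.37
position: [0.5514, -0.0275, 0.2364]
tool_rot: [-3.013, -0.394, -0.546]
ft_force: [0.2, 0.2, -2.3]
grip_width: 0.0266
```

```bash
cat > press.py <<'E'
from plan import *
import sys
b,ax,y=post(KEG,AZ);o=get_obs();Rm=R.from_rotvec(o["tool_rot"]).as_matrix()
T=pose(b,ax,y);T[:3,3]=b+T[:3,0]*.0003+T[:3,1]*.0005+ax*float(sys.argv[1]);plan(T,int(sys.argv[2]))
mouth=o["position"]+Rm[:,2]*.0233-Rm[:,0]*.0003-Rm[:,1]*.0005
print("mouth along post",((mouth-b)@ax).round(4),"off x,y",((mouth-b)@Rm[:,0]).round(4),((mouth-b)@Rm[:,1]).round(4),"axis err deg",np.degrees(np.arccos(min(1,-Rm[:,2]@ax))).round(2))
print("F tool",(Rm.T@o["ft_force"]).round(1),"M tool",(Rm.T@o["ft_torque"]).round(2),"grip",o["grip_width"],"t",o["clock"])
E
python3 press.py .079 8
```

```text
n 8 row [0.0013, -0.0001, 0.0043] [-0.01, 0.18, -0.14] total [ 0.0106 -0.0012  0.034 ] [-0.1  1.4 -1.1]
path [[0.554, -0.027, 0.233], [0.559, -0.025, 0.226], [0.564, -0.023, 0.219], [0.57, -0.021, 0.212]] goal [ 0.5721 -0.0204  0.2084]
mouth along post 0.0899 off x,y -0.0125 0.0012 axis err deg 1.4
F tool [-0.6 -0.1  2.2] M tool [-0.01 -0.32 -0.02] grip 0.02659869443536606 t 22.3667
```

{"name": "move_arm", "arguments": {"motion": [[0.002, 0, 0.002, 0, 0.3, -0.2], [0.002, 0, 0.004, 0, 0.3, -0.2], [0.002, -0.0005, 0.005, 0, 0.3, -0.2], [0.002, -0.0005, 0.005, 0, 0.2, -0.2], [0.001, 0, 0.005, 0, 0.2, -0.1], [0.001, 0, 0.004, 0, 0.1, -0.1], [0, 0, 0.003, 0, 0, 0], [0, 0, 0.001, 0, 0, 0], [0, 0, 0, 0, 0, 0], [0, 0, 0, 0, 0, 0]]}}

```text
clock: 23.2
position: [0.5724, -0.0218, 0.2079]
tool_rot: [-3.003, -0.419, -0.581]
ft_force: [0.4, 0.2, -2.5]
grip_width: 0.027
```

```bash
python3 press.py .06 8; python3 - <<'E'
from plan import *
from plant import capture
w=capture("wrist");s=capture("side");np.savez("s9.npz",**s);np.savez("w9.npz",**w)
cv2.imwrite("pics/m9.png",np.hstack([cv2.resize(w["pixels"][130:330,220:420],(400,400)),cv2.resize(s["pixels"][130:230,270:370],(400,400),interpolation=cv2.INTER_CUBIC)])[:,:,::-1])
E
```

```text
n 8 row [0.0, -0.0002, 0.0023] [-0.01, 0.01, -0.02] total [ 0.0003 -0.0013  0.0187] [-0.1  0.1 -0.1]
path [[0.573, -0.021, 0.206], [0.575, -0.021, 0.201], [0.577, -0.02, 0.197], [0.578, -0.019, 0.193]] goal [ 0.579  -0.0185  0.1907]
mouth along post 0.0554 off x,y -0.0004 0.0012 axis err deg 0.12
F tool [-0.5 -0.1  2.5] M tool [-0.03 -0.35  0.02] grip 0.0269673718269818 t 23.2
```

View pics/m9.png

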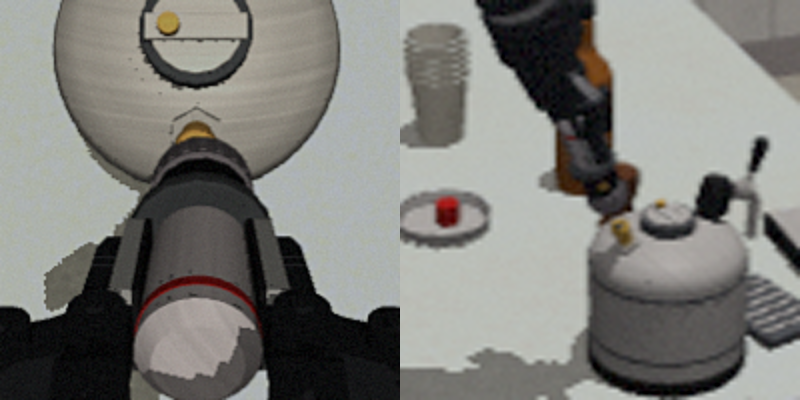

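Last view (12): the coupler sits just above the brass post, nearly coaxial, perhaps 1–2 mm to the right. The cap stands in the dish. I quantify the lateral offset numerically.

```bash
python3 - <<'E'
from plan import *
c=dict(np.load("w9.npz"));o=get_obs();Rm=R.from_rotvec(o["tool_rot"]).as_matrix();C=cloud(c);g=(C-o["position"])@Rm
h=cv2.cvtColor(c["pixels"],cv2.COLOR_RGB2HSV);k=(h[...,0]>10)&(h[...,0]<30)&(h[...,1]>100);k[:185]=0;k[215:]=0;k[:,:295]=0;k[:,345:]=0
ys,xs=np.nonzero(k)
for v in np.unique(ys):r=xs[ys==v];print(v,r.min(),r.max(),(r.min()+r.max())/2,end=' | ')
print()
print("brass tool frame y",np.nanpercentile(g[k][:,1],[3,50,97]).round(4),"z",np.nanmedian(g[k][:,2]).round(4))
# coupler rows: width by tool z range and depth jump to keg
for z0 in np.arange(-.025,.024,.004):
    q=g[(g[...,2]>z0)&(g[...,2]<z0+.004)&(g[...,0]>-.005)&(g[...,0]<.03)&(abs(g[...,1])<.03)]
    if len(q)>10:print(round(z0,3),len(q),"y",np.percentile(q[:,1],[1,99]).round(4),"mid",np.percentile(q[:,1],[1,99]).mean().round(4),"xmax",np.percentile(q[:,0],97).round(4))
E
```

```text
191 315 321 318.0 | 192 313 322 317.5 | 193 312 323 317.5 | 194 312 324 318.0 | 195 311 324 317.5 | 196 310 325 317.5 | 197 310 326 318.0 | 198 309 327 318.0 | 199 308 327 317.5 | 200 308 311 309.5 | 201 308 309 308.5 | 210 316 316 316.0 | 212 317 317 317.0 | 213 312 332 322.0 | 
brass tool frame y [-0.0096 -0.0028  0.0048] z 0.054
-0.025 119 y [-0.0196  0.0188] mid -0.0004 xmax 0.0215
-0.009 72 y [-0.0102  0.0114] mid 0.0006 xmax 0.0167
-0.005 87 y [-0.0128  0.0135] mid 0.0004 xmax 0.0165
-0.001 75 y [-0.0145  0.0154] mid 0.0005 xmax 0.0164
0.003 232 y [-0.0162  0.0176] mid 0.0007 xmax 0.0175
0.007 106 y [-0.017   0.0173] mid 0.0001 xmax 0.018
0.011 88 y [-0.0167  0.0175] mid 0.0004 xmax 0.0181
0.015 67 y [-0.0157  0.0167] mid 0.0005 xmax 0.0176
0.019 25 y [-0.015   0.0162] mid 0.0006 xmax 0.0176
```

The charger needs about −2.6 mm in tool y. I correct, and close in by 15 mm.

{"name": "move_arm", "arguments": {"motion": [[0, -0.001, 0.001, 0, 0, 0], [0, -0.001, 0.002, 0, 0, 0], [0, -0.0006, 0.002, 0, 0, 0], [0, 0, 0.002, 0, 0, 0], [0, 0, 0.002, 0, 0, 0], [0, 0, 0.002, 0, 0, 0], [0, 0, 0.001, 0, 0, 0], [0, 0, 0, 0, 0, 0], [0, 0, 0, 0, 0, 0], [0, 0, 0, 0, 0, 0]]}}

```text
clock: 24.13
position: [0.5766, -0.0177, 0.1968]
tool_rot: [-3.003, -0.419, -0.584]
ft_force: [-0.6, -0.5, -1.8]
grip_width: 0.0263
```

```bash
python3 press.py .0293 8; python3 - <<'E'
from plan import *
from plant import capture
c=capture("wrist");o=get_obs();Rm=R.from_rotvec(o["tool_rot"]).as_matrix();g=(cloud(c)-o["position"])@Rm
h=cv2.cvtColor(c["pixels"],cv2.COLOR_RGB2HSV);k=(h[...,0]>10)&(h[...,0]<30)&(h[...,1]>100);k[:185]=0;k[207:]=0;k[:,:295]=0;k[:,345:]=0
G=g[k];print(len(G),"brass y",np.nanpercentile(G[:,1],[3,97]).round(4),np.nanpercentile(G[:,1],[3,97]).mean())
ys,xs=np.nonzero(k);print([(v,(xs[ys==v].min()+xs[ys==v].max())/2) for v in np.unique(ys)])
q=g[(g[...,2]>.003)&(g[...,2]<.019)&(g[...,0]>-.005)&(g[...,0]<.03)&(abs(g[...,1])<.03)];print("coupler",np.percentile(q[:,1],[1,99]).mean())
E
```

```text
n 8 row [-0.0, 0.0002, 0.0046] [-0.0, -0.0, -0.02] total [-0.0004  0.0015  0.037 ] [-0.  -0.  -0.1]
path [[0.578, -0.017, 0.192], [0.582, -0.017, 0.184], [0.585, -0.016, 0.175], [0.588, -0.016, 0.167]] goal [ 0.59   -0.0153  0.1623]
mouth along post 0.043 off x,y 0.0004 -0.0015 axis err deg 0.04
F tool [-1.3  0.3  1.5] M tool [-0.05 -0.38 -0.02] grip 0.02629702095519608 t 24.1333
28 brass y [-0.0038  0.0043] 0.00026441901242174365
[(np.int64(196), np.float64(321.0)), (np.int64(197), np.float64(320.5)), (np.int64(198), np.float64(320.5))]
coupler 0.00046098930068749246
```

Aligned to 0.3 mm. I close in to just above the rim, then press.

{"name": "move_arm", "arguments": {"motion": [[0, 0, 0.001, 0, 0, 0], [0, 0, 0.002, 0, 0, 0], [0, 0, 0.002, 0, 0, 0], [0, 0, 0.002, 0, 0, 0], [0, 0, 0.002, 0, 0, 0], [0, 0, 0.002, 0, 0, 0], [0, 0, 0.002, 0, 0, 0], [0, 0, 0.002, 0, 0, 0], [0, 0, 0.002, 0, 0, 0], [0, 0, 0.002, 0, 0, 0]]}}

```text
clock: 25.02
position: [0.5845, -0.0156, 0.1779]
tool_rot: [-3.003, -0.418, -0.585]
ft_force: [-0.1, -0.0, -3.7]
grip_width: 0.0269
```

```bash
python3 press.py .0293 8
```

```text
n 8 row [-0.0001, 0.0002, 0.0021] [-0.0, -0.01, -0.02] total [-0.0008  0.0012  0.0165] [-0.  -0.1 -0.1]
path [[0.585, -0.016, 0.176], [0.587, -0.016, 0.172], [0.588, -0.015, 0.168], [0.589, -0.015, 0.164]] goal [ 0.59   -0.0153  0.1623]
mouth along post 0.0225 off x,y 0.0008 -0.0012 axis err deg 0.07
F tool [-1.5 -0.   3.4] M tool [-0.01 -0.34  0.  ] grip 0.0268990935833149 t 25.0167
```

The mouth is already past the rim with no side load. Keep pressing.

{"name": "move_arm", "arguments": {"motion": [[0, 0, 0.002, 0, 0, 0], [0, 0, 0.002, 0, 0, 0], [0, 0, 0.002, 0, 0, 0], [0, 0, 0.002, 0, 0, 0], [0, 0, 0.002, 0, 0, 0], [0, 0, 0.002, 0, 0, 0], [0, 0, 0.002, 0, 0, 0], [0, 0, 0.002, 0, 0, 0], [0, 0, 0.002, 0, 0, 0], [0, 0, 0.002, 0, 0, 0]]}}

```text
clock: 25.85
position: [0.591, -0.0141, 0.1629]
tool_rot: [-3.003, -0.423, -0.588]
ft_force: [-15.6, -6.6, 19.1]
grip_width: 0.0266
```

```bash
python3 press.py .0293 8
```

```text
n 8 row [-0.0002, 0.0001, 0.0] [0.01, -0.02, 0.01] total [-0.0014  0.0009  0.0001] [ 0.1 -0.1  0. ]
path [[0.591, -0.014, 0.163], [0.591, -0.015, 0.163], [0.59, -0.015, 0.163], [0.59, -0.015, 0.162]] goal [ 0.59   -0.0153  0.1623]
mouth along post 0.0061 off x,y 0.0015 -0.0008 axis err deg 0.16
F tool [ -8.4   2.  -24. ] M tool [-0.35 -1.81  0.03] grip 0.02656294148566065 t 25.85
```

Mouth at 6.1 mm, the fully-home depth, with 24 N axial and some side load in x. I ease the side load and push a bit more to verify the hard stop.

{"name": "move_arm", "arguments": {"motion": [[-0.0005, 0, 0.002, 0, 0, 0], [-0.0005, 0, 0.002, 0, 0, 0], [-0.0005, 0, 0.0025, 0, 0, 0], [-0.0005, 0, 0.0025, 0, 0, 0], [-0.0005, 0, 0.003, 0, 0, 0], [-0.0005, 0, 0.003, 0, 0, 0], [-0.0005, 0, 0.003, 0, 0, 0], [-0.0005, 0, 0.003, 0, 0, 0], [-0.0005, 0, 0.003, 0, 0, 0], [-0.0005, 0, 0.003, 0, 0, 0]]}}

```text
clock: 26.68
position: [0.5911, -0.0143, 0.1629]
tool_rot: [-3.002, -0.439, -0.612]
ft_force: [-17.2, -3.5, 20.3]
grip_width: 0.0265
```

```bash
python3 press.py .0293 8
```

```text
n 8 row [-0.0002, 0.0001, 0.0] [0.04, -0.12, 0.09] total [-0.0014  0.0007  0.0001] [ 0.4 -1.   0.7]
path [[0.591, -0.014, 0.163], [0.591, -0.015, 0.163], [0.59, -0.015, 0.163], [0.59, -0.015, 0.162]] goal [ 0.59   -0.0153  0.1623]
mouth along post 0.0061 off x,y 0.0019 -0.0005 axis err deg 1.02
F tool [ -8.1  -1.3 -25.5] M tool [ 0.32 -1.79  0.  ] grip 0.0265272375678518 t 26.6833
```

{"name": "move_arm", "arguments": {"motion": [[-0.0005, 0, 0.003, 0, -0.3, 0.2], [-0.0005, 0, 0.003, 0.1, -0.3, 0.2], [-0.0005, 0, 0.003, 0.1, -0.3, 0.1], [-0.0005, 0, 0.003, 0.1, -0.3, 0.1], [0, 0, 0.003, 0, -0.3, 0.1], [0, 0, 0.003, 0, -0.3, 0], [0, 0, 0.003, 0, -0.2, 0], [0, 0, 0.003, 0, -0.2, 0], [0, 0, 0.003, 0, -0.2, 0], [0, 0, 0.003, 0, -0.2, 0]]}}

```text
clock: 27.52
position: [0.5913, -0.0142, 0.1629]
tool_rot: [-3.017, -0.44, -0.557]
ft_force: [-17.5, -3.0, 19.9]
grip_width: 0.0263
```

```bash
python3 press.py .0293 8; python3 - <<'E'
from plan import *
from plant import capture
c=capture("wrist");o=get_obs();Rm=R.from_rotvec(o["tool_rot"]).as_matrix();C=cloud(c);g=(C-o["position"])@Rm
k=(abs(g[...,0])<.02)&(abs(g[...,1])<.0175)&(g[...,2]>-.09)&(g[...,2]<-.065)
n,l,s,ce=cv2.connectedComponentsWithStats(k.astype(np.uint8));i=1+np.argmax(s[1:,4]);G=g[l==i]
print("top z hist",np.histogram(G[:,2],bins=np.arange(-.09,-.064,.002)))
print("sleeve front x",[np.median(g[(abs(g[...,1])<.004)&(abs(g[...,2]-z)<.0025)&(g[...,0]>0)&(g[...,0]<.03)][:,0]).round(4) for z in(-.07,-.06,-.05,-.04)])
b,ax,y=post(KEG,AZ);P=C[l==i][G[:,2]<-.074];print("charger top along post",np.nanmedian((P-b)@ax).round(4),"expected home .106")
t=capture("top");s=capture("side");m=red(s);print("red side",m.sum(),[x.mean() for x in np.nonzero(m)])
E
```

```text
n 8 row [-0.0002, 0.0001, 0.0] [0.04, 0.15, 0.08] total [-0.0017  0.0007  0.0001] [0.3 1.2 0.7]
path [[0.591, -0.014, 0.163], [0.591, -0.015, 0.163], [0.591, -0.015, 0.163], [0.59, -0.015, 0.162]] goal [ 0.59   -0.0153  0.1623]
mouth along post 0.006 off x,y 0.0011 -0.0005 axis err deg 1.22
F tool [ -9.4  -1.9 -24.9] M tool [ 0.28 -1.93  0.04] grip 0.02625792490955197 t 27.5167
top z hist (array([  20,   76,   83,   64,   59,   70, 1643,  729,  537,  225,  243,
        455]), array([-0.09 , -0.088, -0.086, -0.084, -0.082, -0.08 , -0.078, -0.076,
       -0.074, -0.072, -0.07 , -0.068, -0.066]))
sleeve front x [np.float64(0.0137), np.float64(0.0136), np.float64(0.0135), np.float64(0.0133)]
charger top along post 0.106 expected home .106
red side 25 [np.float64(182.44), np.float64(281.4)]
```

{"name": "move_arm", "arguments": {"motion": [[-0.001, 0, 0.003, 0, 0.3, 0.1], [-0.001, 0, 0.003, 0, 0.3, 0.1], [-0.001, 0, 0.003, 0, 0.3, 0.1], [-0.001, 0, 0.003, 0, 0.2, 0.1], [-0.001, 0, 0.003, 0, 0.1, 0.1], [-0.001, 0, 0.003, 0, 0, 0], [-0.001, 0, 0.003, 0, 0, 0], [-0.001, 0, 0.003, 0, 0, 0], [-0.001, 0, 0.003, 0, 0, 0], [-0.001, 0, 0.003, 0, 0, 0]]}}

```text
clock: 28.5
position: [0.5909, -0.0143, 0.1629]
tool_rot: [-3.003, -0.437, -0.628]
ft_force: [-16.5, -1.5, 19.8]
grip_width: 0.0265
```

```bash
python3 press.py .0293 8; python3 - <<'E'
from plan import *
from plant import capture
for i in range(8): capture("top")
o=get_obs();print(o["clock"],o["position"],o["ft_force"])
E
python3 press.py .0293 8
```

```text
n 8 row [-0.0002, 0.0001, 0.0] [0.08, -0.19, 0.09] total [-0.0013  0.0007  0.0001] [ 0.7 -1.5  0.7]
path [[0.591, -0.014, 0.163], [0.591, -0.015, 0.163], [0.59, -0.015, 0.162], [0.59, -0.015, 0.162]] goal [ 0.59   -0.0153  0.1623]
mouth along post 0.0061 off x,y 0.0021 -0.0004 axis err deg 1.66
F tool [ -7.   -2.9 -24.7] M tool [ 0.42 -1.6   0.04] grip 0.026506134144872667 t 28.5
28.9 [ 0.59093177 -0.01428008  0.16283747] [-15.21088385  -1.90396093  19.7079007 ]
n 8 row [-0.0002, 0.0001, 0.0] [0.08, -0.19, 0.09] total [-0.0013  0.0007  0.0001] [ 0.7 -1.5  0.7]
path [[0.591, -0.014, 0.163], [0.591, -0.015, 0.163], [0.59, -0.015, 0.162], [0.59, -0.015, 0.162]] goal [ 0.59   -0.0153  0.1623]
mouth along post 0.0061 off x,y 0.002 -0.0004 axis err deg 1.65
F tool [ -6.   -2.2 -24.1] M tool [ 0.41 -1.6   0.01] grip 0.0264251377661233 t 28.9
```

Hold is steady. One small trim of the 1.6° tilt, then hand in.

{"name": "move_arm", "arguments": {"motion": [[-0.001, 0, 0.003, 0, -0.2, 0], [-0.001, 0, 0.003, 0.1, -0.2, 0.1], [-0.001, 0, 0.003, 0.1, -0.2, 0.1], [-0.001, 0, 0.003, 0.1, -0.1, 0.1], [-0.001, 0, 0.003, 0, 0, 0], [-0.001, 0, 0.003, 0, 0, 0], [-0.001, 0, 0.003, 0, 0, 0], [-0.001, 0, 0.003, 0, 0, 0], [-0.001, 0, 0.003, 0, 0, 0], [-0.001, 0, 0.003, 0, 0, 0]]}}

```text
clock: 29.73
position: [0.5909, -0.0143, 0.1629]
tool_rot: [-2.997, -0.444, -0.647]
ft_force: [-14.9, -2.7, 21.1]
grip_width: 0.0266
```

```bash
python3 press.py .0293 8
```

```text
n 8 row [-0.0002, 0.0001, 0.0] [0.09, -0.28, 0.13] total [-0.0013  0.0007  0.0001] [ 0.7 -2.2  1. ]
path [[0.591, -0.014, 0.163], [0.591, -0.015, 0.163], [0.59, -0.015, 0.162], [0.59, -0.015, 0.162]] goal [ 0.59   -0.0153  0.1623]
mouth along post 0.0061 off x,y 0.0024 -0.0004 axis err deg 2.32
F tool [ -5.   -1.3 -25.4] M tool [ 0.38 -1.63  0.05] grip 0.02662104100610628 t 29.7333
```

{"name": "move_arm", "arguments": {"motion": [[0, 0, 0.003, 0.1, -0.4, 0.1], [0, 0, 0.003, 0.1, -0.4, 0.1], [0, 0, 0.003, 0.1, -0.4, 0.1], [0, 0, 0.003, 0, -0.3, 0.1], [0, 0, 0.003, 0, -0.2, 0.1], [0, 0, 0.003, 0, -0.1, 0], [0, 0, 0.003, 0, -0.1, 0], [0, 0, 0.003, 0, -0.1, 0], [0, 0, 0.003, 0, -0.1, 0], [0, 0, 0.003, 0, -0.1, 0]]}}

```text
clock: 30.57
position: [0.5912, -0.0142, 0.1629]
tool_rot: [-3.011, -0.453, -0.597]
ft_force: [-18.3, -3.3, 19.9]
grip_width: 0.0267
```

```bash
python3 press.py .0293 8
```

```text
n 8 row [-0.0002, 0.0001, 0.0] [0.08, -0.03, 0.16] total [-0.0016  0.0007  0.    ] [ 0.7 -0.3  1.3]
path [[0.591, -0.014, 0.163], [0.591, -0.015, 0.163], [0.59, -0.015, 0.163], [0.59, -0.015, 0.162]] goal [ 0.59   -0.0153  0.1623]
mouth along post 0.006 off x,y 0.0017 -0.0004 axis err deg 0.73
F tool [ -9.5  -1.8 -25.5] M tool [ 0.26 -1.97  0.06] grip 0.026672412874412656 t 30.5667
```

Square to 0.7°, fully home and pushed with 25 N. Final check of the cap, then hand in.

```bash
python3 - <<'E'
from plan import *
from plant import capture,finish_job
t=capture("top");C=cloud(t);m=red(t);P=C[m];P=P[np.linalg.norm(P[:,:2]-DISH,axis=1)<.05];print("cap",len(P),np.nanmean(P,0) if len(P) else 0)
t0=dict(np.load("top0.npz"));d=np.abs(t["pixels"].astype(int)-t0["pixels"]).max(2)
for n,(x,y) in dict(tamper=(252,167),syrup=(207,160),cup=(380,168),pitcher=(435,168),sugar=(472,198),carton=(461,233),cups=(152,197)).items():print(n,(d[y-10:y+10,x-10:x+10]>60).mean())
print(finish_job())
E
python3 press.py .0293 8
```

```text
cap 38 [0.5081204  0.32217775 0.02800486]
tamper 0.0
syrup 0.0
cup 0.0
pitcher 0.0
sugar 0.0
carton 0.0
cups 0.0
the job is handed in; nothing more can be done
None
the job is handed in; nothing more can be done
```

The job is handed in at about 31 s. The red cap stands open side down in the steel dish. The charger is on the post, still gripped and pushed fully home.

**Last checks that agreed**
- **Cap:** its top is at 28 mm, the right height for standing on the dish floor, close to the dish centre.
- **Charger:** the mouth is 6.0 mm along the post, the fully-home depth. A camera reading taken 3 s earlier put the charger's top at 106 mm, also as expected, so it had not slipped in the grip.
- **Push:** about 25 N along the post. An earlier hold at this push stayed steady for 0.4 s.
- **Other objects:** the top view showed no change at the pitcher, tamper, syrup, cup, cup stack, sugar jar or carton.

**What failed or disagreed**
- **First grasp:** it closed on nothing, because the fingertips sat about 33 mm behind the reported TCP. I corrected for that and the cap was not disturbed.
- **Side load:** about 9 N of sideways force stays on the post and I could not remove it. Trimming the tilt left the charger about 0.7° off square.
- **Snap:** I did not see the snap itself; I infer it from the fully-home depth and the hard stop.

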